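Fetch the lens from the drawer behind the mounted optics

ROBOT

A 6-joint arm with a two-finger parallel gripper is mounted at the origin on a cart in front of the work surface, level with it; the furniture and walls round the work are solid. World frame = base frame: x ahead of the robot, y to its left, z up, the work surface at z = 0. Lengths are in m, angles in rad, forces in N, time in s.
With the tool pointing down it reaches from about 0.375 to 0.825 m from the base axis. Payload 5.5 kg.
Tool frame: the origin (TCP) lies midway between the tips of the shut fingers; the grasp point (between the pads) lies manip.pinch_z behind it (manip.pinch_z is the distance from the TCP to the grasp point, in m); z points along the fingers, y is the line along which they close (so a half turn about z gives the same grasp; the last joint's range is limited). The gripper opens to 85 mm and grips with 20 to 120 N. Pads are 22 mm wide; open, the fingers measure 114 mm over their backs; the gripper's body (76 mm by 85 mm) begins 54 mm behind the grasp point. The pads swing forward as they close: fully open they stand 13 mm farther back than shut.
Start: joints at [-1.26, 0.314, -0.047, 1.21, 0, 1.571], TCP at [0.183, -0.571, 0.231] pointing down, gripper open.
Joint ranges: [-2.67, 2.67], [-0.69, 1.73], [-1.03, 1.25], [-2.08, 2.16], [-1.42, 1.45], [-3.14, 3.14]. Speed limits (rad/s): [2.39, 2.39, 3.01, 3.14, 3.14, 3.14].

INTERFACE

Orientations are given as [roll, pitch, yaw] about the fixed x, y, z axes, in that order (R = Rz(yaw) Ry(pitch) Rx(roll)).
In Python, from cell import manip, eyes gives the robot as it stands.
- The arm moves only by the shell command python3 -m inch 'ROWS' [OPENING] [FORCE]. ROWS is JSON, one flat list of numbers, 6 for each row, row after row: the shift along the tool's x, y, z in mm, then the turn, a rotation vector about the tool's x, y, z in degrees. A call has 1 to 20 rows; each row is the pose to reach, as a shift and turn from the pose commanded when the call began, along the tool's axes at that moment; what a row does not reach only later rows make up. A row lasts 1/12 s, in which the tool goes at most 41.7 mm and 7.16 degrees, less where a joint would pass 70% of its speed; a pose out of reach is approached as far as the arm can. A call with a gripper value outside its range is refused whole. OPENING is the opening, from -1 (shut) to 1 (fully open), set as the call begins (- or left out, the last holds). The fingers move at their own pace and stop on an object; FORCE is the grip in N (left out, the last holds). Time passes only in rows, so rows that repeat a pose let the fingers close. It gives the time, the measured TCP pose, the force, the opening and the grip force at its end, in the units of the state.
- manip.sense(): the state, without advancing time (a new reading comes with each control period).
- eyes.get_image(name): name is "scene" or "top"; returns a dict with "color" (480x640x3 uint8, blue, green, red), "fovy" (degrees; the focal length in pixels is half the picture's height over the tangent of half this angle, whatever the lens; pixels are square), "cx", "cy" (the principal point, pixels), "rvec" (rotation vector, rad) and "tvec" (3), from world to camera coordinates, as OpenCV has them. Camera axes: x right, y down, z forward; pixel columns grow to the right and rows downward; lengths in m; the calibration is good to about 2 mm. A picture is of the moment at which its call begins. There is no depth.
- manip.finish_job(): hands the job in; it is judged then, once.
The state is a dict: "t": time; "joint_positions": joint angles; "dq": joint speeds; "effort": joint torques, N m; "ee_pos": TCP position; "tool_rot": TCP orientation; "contact_force": force on the tool from outside, world axes, zero at the start; "moment": the same for the moment, N m; "finger_gap": finger opening in m; "gripper_force": force on a finger pad.
Only numpy, scipy, OpenCV 4.12 (cv2) and the standard library are available. Lean on these libraries where they do the work, as an engineer would, in place of code of your own. Each camera call takes 0.05 s, during which the arm holds its last target. There are 200 camera calls.

TASK

The drawer behind the mirror and the objective cannot be pulled out while they stand in front of it: lift both off their bases and park them upright in the steel tray, then pull the drawer well out and stand the lens mount from it squarely on the empty base. Push the drawer fully shut and put the mirror and the objective back, each squarely on the base it came from, without tipping any of the three over.

Things in the scene. Friction and masses are not known exactly. Their poses are not given: they have to be found in the camera images.
- mirror: Mirror on a foot, loose, 210 g, 54 mm high: square black mount with round mirror and two knobs, on a dark foot plate 40 (x) x 56 (y) x 8 mm. Origin: centre of its underside; z up, x, y along its sides. The mount is turned 45 deg on the plate: grip it from above at the origin across its flat sides, 44 mm apart, 9 to 53 mm up, closing along the line at +135 deg from x (knobs lie at +45).
- objective_mount: Objective in a holder, loose, 220 g: dark foot plate 40 (x) x 56 (y) x 8 mm; on its middle an upright black block 36 (x) x 14 (y) mm up to 56 mm above the underside, 7 mm screw on top; white objective 31 mm thick, 44 mm long lies through it along y, 30 mm up. Origin: centre of the plate's underside; z up, x, y along the plate's sides. Grip the block from above across its 36 mm, closing along x.
- lens_mount: Lens in a holder, loose, 120 g, in the drawer at the start: dark foot plate 40 (x) x 56 (y) x 8 mm; on its middle an upright black plate 40 (x) x 12 (y) mm up to 56 mm above the underside, with a 6 mm screw on top and a lens in a round hole. Origin: centre of the foot plate's underside; z up, x, y along its sides. Grip from above across the 12 mm (closing along y) or the 40 mm.
- mirror_base: The base on which the mirror stands at the start: low aluminium base fixed to the table, flange 44 (x) x 84 (y) mm with a cap screw at each end, flat pad 40 (x) x 56 (y) mm in the middle, its top 12 mm above the origin. Origin: centre of the underside, on the table; x, y along the sides, z up.
- objective_base: The base on which the objective stands at the start; same form, size and axes as mirror_base.
- empty_base: The base on which nothing stands at the start, the place for the lens mount; same form, size and axes as mirror_base.
- tray: Low steel tray lined with black rubber, fixed, 90 (x) x 190 (y) mm outside, rim 14 mm high and 3 mm thick, flat floor 8 mm above the table. Origin: centre of the underside; x, y along the sides. Room for the two optics side by side along its y (45 mm either side of the middle).
- drawer (a joint): How far the drawer is out, in m: 0 shut, 0.15 fully out, about 0.07 at the start. About 1.5 N of friction; it stays where left. Its grey unit is 200 mm wide, 185 deep, 96 high, the mouth 50 mm behind the pull when shut. The drawer's lined floor is 26 mm above the table, side walls reach 57 mm up, the white front 96 mm.
- drawer_pull (a point): Middle of the drawer's pull: a level steel bar 10 mm thick, 112 mm long along this point's y axis, 72 mm above the table, 40 mm in front of the white drawer front. The drawer opens along this point's -x axis and shuts along +x. It passes above the bases, but not past optics that stand on them.

How it is judged:
By the outcome, as a careful person would: the job done as asked, in the order asked, and still so for the second after the job is handed in, with the robot touching nothing.
It also fails if it takes over 147 s, if anything falls off the work surface, if the arm or the gripper's body presses on something with over 40 N, if the wrist force passes 120 N, or if a joint passes its speed limit or range.

## Working session

There is one attempt and no reset: what is moved stays moved. The work goes in short steps, Python scripts to look and compute and a shell command to move; the robot and the scene stay as the last step left them, time stands still between calls to the robot, and variables do not carry over. Pictures are saved under pics/ and viewed, at most 14 in all, crops included, and the job is handed in when it is done.

```bash
ls; mkdir -p pics; python3 - <<'E'
from cell import manip, eyes
import cv2
for n in("scene","top"):
    d=eyes.get_image(n); cv2.imwrite(f"pics/{n}0.png",d["color"]); print(n,d["fovy"],d["cx"],d["cy"],d["rvec"],d["tvec"])
s=manip.sense(); print(s, manip.pinch_z)
E
```

```text
pics
scene 43.75838269752345 326.4539539993397 238.9967674987822 [ 0.98979043 -2.52529858  0.94565401] [0.36000076 0.36621596 0.99808195]
top 57.13989671375125 317.67013675578204 239.86501860523032 [ 2.11671074 -2.16544961  0.18745188] [-0.06830367  0.53554002  0.91825128]
{'t': 0.1, 'joint_positions': array([-1.25997365e+00,  3.14162076e-01, -4.79654509e-02,  1.21021647e+00,
       -8.67303322e-06,  1.57077180e+00]), 'dq': array([-0.00027233,  0.00010604,  0.00256831,  0.00023341,  0.00079996,
       -0.00031408]), 'effort': array([-4.51610422e-04, -5.40765882e+01,  3.40541589e+01,  1.11918419e-02,
        6.17820069e-05,  1.71985306e-05]), 'ee_pos': array([ 0.18334299, -0.57075379,  0.23052271]), 'tool_rot': array([-3.14004498e+00,  8.63506122e-06,  3.10847221e-01]), 'contact_force': array([0.65987875, 0.18865695, 0.39281624]), 'moment': array([ 0.01930866, -0.02510598,  0.00957919]), 'gripper_force': 0.0, 'finger_gap': 0.08547232066304813} 0.0187
```

View pics/scene0.png

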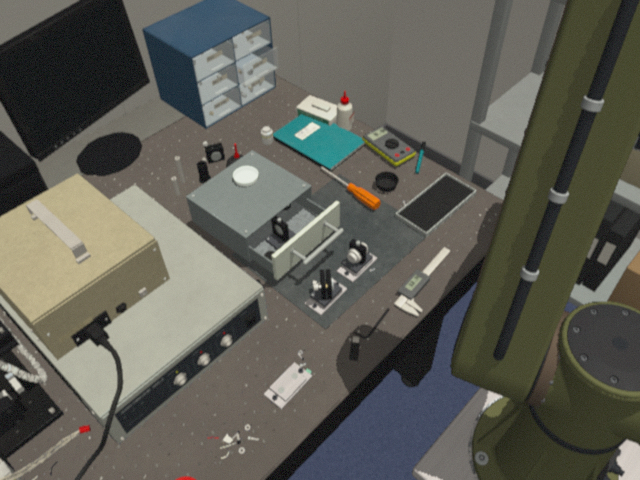

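View pics/top0.png

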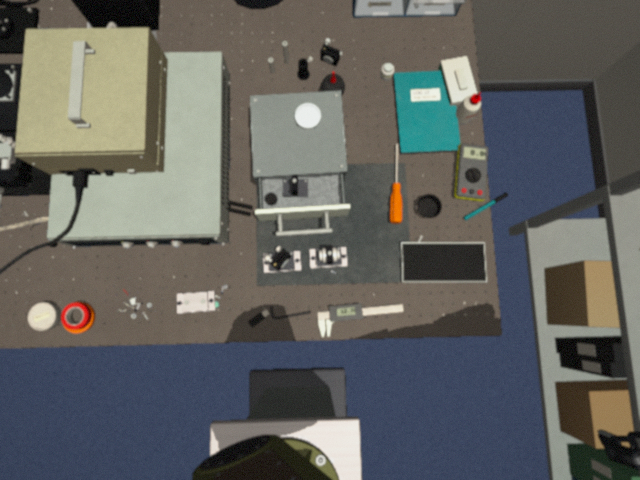

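```bash
cat > h.py <<'E'
import numpy as np, cv2
from cell import manip, eyes
def cal(d):
    f=240/np.tan(np.radians(d["fovy"])/2)
    return np.array([[f,0,d["cx"]],[0,f,d["cy"]],[0,0,1]]),np.array(d["rvec"],float),np.array(d["tvec"],float)
def onplane(d,uv,z):
    K,r,t=cal(d);R=cv2.Rodrigues(r)[0];c=-R.T@t
    v=R.T@np.linalg.solve(K,np.r_[uv,1.]);return c+v*(z-c[2])/v[2]
def proj(d,P):
    K,r,t=cal(d);return cv2.projectPoints(np.float64(P).reshape(-1,3),r,t,K,None)[0].reshape(-1,2)
def tri(d1,uv1,d2,uv2):
    Ps=[]
    for d in(d1,d2):
        K,r,t=cal(d);Ps.append(K@np.c_[cv2.Rodrigues(r)[0],t])
    X=cv2.triangulatePoints(Ps[0],Ps[1],np.float64(uv1).reshape(2,1),np.float64(uv2).reshape(2,1))[:,0];return X[:3]/X[3]
def crop(d,x0,y0,w,h,s,name):
    im=cv2.resize(d["color"][y0:y0+h,x0:x0+w],None,fx=s,fy=s,interpolation=cv2.INTER_CUBIC)
    for x in range(x0-x0%-20,x0+w,20): cv2.putText(im,str(x),((x-x0)*s,8),0,.3,(0,255,255));cv2.line(im,((x-x0)*s,10),((x-x0)*s,16),(0,255,255))
    for y in range(y0-y0%-20,y0+h,20): cv2.putText(im,str(y),(0,(y-y0)*s+3),0,.3,(0,255,255));cv2.line(im,(20,(y-y0)*s),(26,(y-y0)*s),(0,255,255))
    cv2.imwrite("pics/"+name,im)
E
python3 - <<'E'
from h import *
t=eyes.get_image("top");s=eyes.get_image("scene")
crop(t,170,170,180,135,4,"t1.png");crop(s,240,190,160,140,4,"s1.png")
for d in(t,s): print(-cv2.Rodrigues(cal(d)[1])[0].T@cal(d)[2])
print([onplane(t,p,0.014).round(4) for p in[(401,242),(486,242),(486,283),(401,283)]])
E
```

```text
[ 0.37729595 -0.06798411  0.99382083]
[-0.00675147  0.51873105  0.99536665]
[array([ 0.5298, -0.2687,  0.014 ]), array([ 0.5256, -0.461 ,  0.014 ]), array([ 0.4333, -0.4531,  0.014 ]), array([ 0.4377, -0.2637,  0.014 ])]
```

View pics/t1.png

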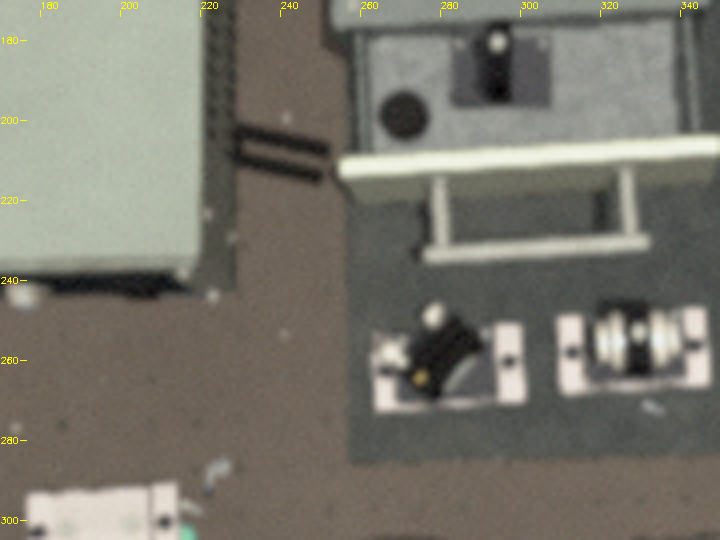

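View pics/s1.png

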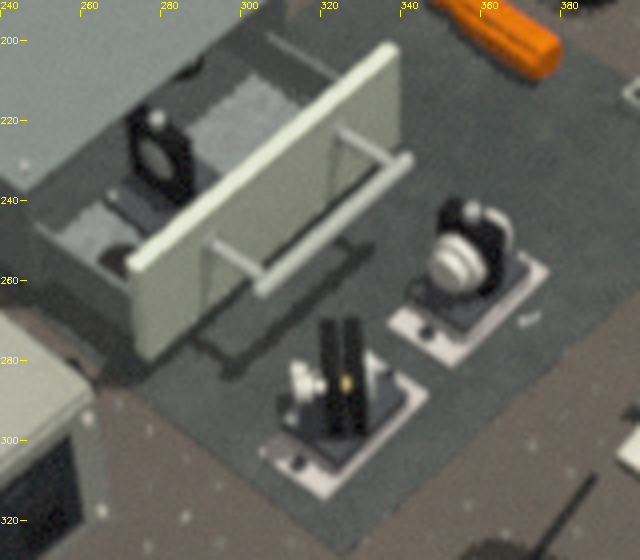

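```bash
cat >> h.py <<'E'
def rect(d,c,h,half=0.07,mm=0.25):
    "orthographic warp onto plane z=h around c; col grows with -y, row with -x"
    n=int(2*half*1000/mm); q=np.float32([[0,0],[n,0],[n,n],[0,n]])
    W=[[c[0]+half,c[1]+half,h],[c[0]+half,c[1]-half,h],[c[0]-half,c[1]-half,h],[c[0]-half,c[1]+half,h]]
    return cv2.warpPerspective(d["color"],cv2.getPerspectiveTransform(np.float32(proj(d,W)),q),(n,n),flags=cv2.INTER_CUBIC)
E
python3 - <<'E'
from h import *
t=eyes.get_image("top");s=eyes.get_image("scene")
C={k:onplane(t,p,.008)[:2] for k,p in dict(mir=(281.5,262),obj=(327.5,257),emp=(196,301)).items()}
ims=[]
for k,c in C.items():
    row=[]
    for n,d in(("t",t),("s",s)):
        im=rect(d,c,.008); g=im.min(axis=2)
        m=(g>150).astype(np.uint8); m=cv2.morphologyEx(m,cv2.MORPH_OPEN,np.ones((9,9)))
        nl,l,st,ce=cv2.connectedComponentsWithStats(m)
        pts=np.concatenate([np.argwhere(l==i)[:,::-1] for i in range(1,nl) if st[i,4]>400 and abs(ce[i]-280).max()<190])
        r=cv2.minAreaRect(pts.astype(np.float32)); cv2.polylines(im,[cv2.boxPoints(r).astype(int)],1,(0,0,255),1)
        print(k,n,"c",c[0]+.07-r[0][1]*.00025,c[1]+.07-r[0][0]*.00025,"size",np.array(r[1])*.25,"ang",r[2])
        row.append(cv2.resize(im,(265,265)))
    ims.append(np.vstack(row))
cv2.imwrite("pics/r1.png",np.hstack(ims))
E
```

```text
mir t c 0.49916330645474316 0.0012184221363771147 size [57.21272278 84.66067505] ang 87.57194519042969
mir s c 0.5020091125765693 0.004597336015771641 size [66.40960693 84.06778717] ang 87.04269409179688
obj t c 0.4997521417622618 -0.10299621853284076 size [44.65856552 85.15872955] ang 87.96186828613281
obj s c 0.5071486642842344 -0.10526814541272357 size [61.87155914 94.19208527] ang 87.7784423828125
emp t c 0.40724144789442884 0.19140070851452679 size [44.70607376 86.82723999] ang 87.14854431152344
emp s c 0.40626104780897965 0.19303661854870646 size [44.86518097 89.10212708] ang 87.00687408447266
```

View pics/r1.png

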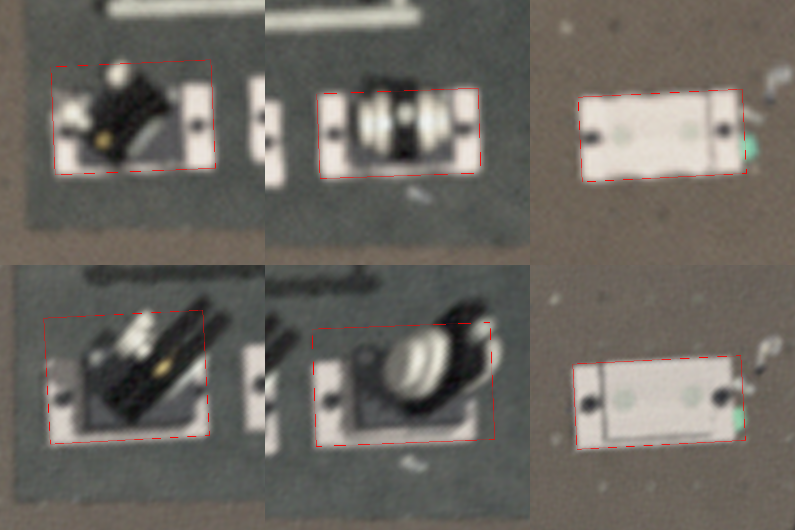

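```bash
python3 - <<'E'
from h import *
t=eyes.get_image("top");s=eyes.get_image("scene")
def prof(d,c,yaw,h,u0,u1,axis,rng):
    # mean grey along base axis; axis 0: vary x at y in [u0,u1]; axis1: vary y at x in [u0,u1]
    v=np.arange(rng[0],rng[1],.25); us=np.linspace(u0,u1,9)
    R=np.array([[np.cos(yaw),-np.sin(yaw)],[np.sin(yaw),np.cos(yaw)]])
    out=0;g=d["color"].min(axis=2).astype(np.float32)
    for u in us:
        L=np.c_[v,0*v+u] if axis==0 else np.c_[0*v+u,v]
        W=np.c_[(L/1000)@R.T+c,0*v+h]; p=proj(d,W).astype(np.float32)
        out=out+cv2.remap(g,p[:,0].copy(),p[:,1].copy(),cv2.INTER_CUBIC)[:,0]
    return v,out/len(us)
def show(name,*a,**k):
    v,p=prof(*a); gr=np.gradient(p); pk=[(float(v[i]),int(gr[i]*10)) for i in range(2,len(v)-2) if abs(gr[i])==abs(gr[max(0,i-8):i+9]).max() and abs(gr[i])>2.5]
    print(name,pk)
B=dict(mir=((.4929,.0012),np.radians(2.43)),obj=((.49975,-.1030),np.radians(2.04)),emp=((.40724,.1925),np.radians(2.85)))
for k,(c,y) in B.items():
    for n,d in(("t",t),("s",s)):
      for h in(.008,.012):
        print(k,n,h)
        show(" x edge, flange end -y",d,c,y,h,-40,-32,0,(-30,30))
        show(" x edge, flange end +y",d,c,y,h,32,40,0,(-30,30))
        show(" x- edge mid",d,c,y,h,-22,22,0,(-30,-8))
        show(" y edges at x-15",d,c,y,h,-17,-12,1,(-52,52))
E
```

```text
mir t 0.008
 x edge, flange end -y [(-22.25, 70), (-1.75, -50), (5.0, 53), (23.25, -69)]
 x edge, flange end +y [(-22.0, 66), (-3.75, -60), (2.75, 52), (14.25, -30)]
 x- edge mid [(-24.25, 27), (-18.25, -33)]
 y edges at x-15 [(-42.75, 78), (-27.0, -68), (4.5, -46), (31.25, 66), (42.5, -83)]
mir t 0.012
 x edge, flange end -y [(-22.5, 69), (-4.5, -46), (-2.25, -50), (4.5, 53), (22.75, -68)]
 x edge, flange end +y [(-22.25, 67), (-4.25, -61), (2.25, 51), (13.75, -29)]
 x- edge mid [(-24.5, 27), (-18.5, -33)]
 y edges at x-15 [(-43.0, 77), (-27.25, -69), (4.0, -48), (30.75, 67), (42.0, -84)]
mir s 0.008
 x edge, flange end -y [(-23.75, 57), (-2.0, -33), (3.75, 39), (16.75, -49)]
 x edge, flange end +y [(-25.25, 59), (-4.75, -61), (2.75, 43)]
 x- edge mid [(-25.0, 49), (-19.25, -49)]
 y edges at x-15 [(-39.5, 57), (-31.25, -49), (32.0, 52), (45.0, -63)]
mir s 0.012
 x edge, flange end -y [(-25.0, 39), (-3.75, -30), (2.5, 29), (16.25, -43)]
 x edge, flange end +y [(-26.75, 59), (-6.25, -47), (1.0, 32)]
 x- edge mid [(-26.75, 48), (-21.75, -50)]
 y edges at x-15 [(-36.75, 56), (-29.75, -5
[... 1519 characters left out ...]
63), (22.0, -58)]
 x- edge mid [(-21.75, 54)]
 y edges at x-15 [(-43.75, 50), (41.75, -79)]
emp s 0.008
 x edge, flange end -y [(-23.5, 58), (-4.5, -43), (-1.75, -40), (4.5, 64), (21.5, -58)]
 x edge, flange end +y [(-23.5, 73), (-4.0, -67), (3.25, 70), (20.5, -72)]
 x- edge mid [(-23.75, 64), (-18.25, 42)]
 y edges at x-15 [(-45.25, 31), (-39.25, 40), (28.25, -56), (31.75, 53), (45.25, -83)]
emp s 0.012
 x edge, flange end -y [(-24.75, 43), (-6.75, -35), (-2.75, -32), (2.75, 60), (19.75, -45)]
 x edge, flange end +y [(-25.5, 73), (-5.25, -58), (1.5, 58), (18.5, -68)]
 x- edge mid [(-25.75, 63), (-19.5, 41)]
 y edges at x-15 [(-43.75, 38), (-37.75, 38), (29.75, -53), (33.0, 51), (46.5, -87)]
```

```bash
python3 - <<'E'
from h import *
t=eyes.get_image("top");s=eyes.get_image("scene")
for nm,a,b in[("pull+y",(276.2,233.5),(305.3,262)),("pull-y",(330.3,229.5),(342,230)),("lens screw",(292.3,180.3),(279,219.5)),("obj screw",(327.5,253),(357.5,242.5)),("empty scr+y",None,None)]:
    if a: print(nm,tri(t,a,s,b).round(4))
print("pull at .072",onplane(t,(276.2,233.5),.072).round(4),onplane(t,(330.3,229.5),.072).round(4))
# lens plate corners at z=.034
print([onplane(t,p,.034).round(4) for p in[(281,196.3),(307.5,196.5)]])
print("front top z .096",[onplane(t,p,.096).round(4) for p in[(255,212),(350,206)]])
# tray: inner dark floor fit
c=(.4816,-.3616);im=rect(t,c,.014,.12); g=im.max(axis=2);m=(g<60).astype(np.uint8);m=cv2.morphologyEx(m,cv2.MORPH_OPEN,np.ones((15,15)))
n,l,st,ce=cv2.connectedComponentsWithStats(m);i=l[480,480];r=cv2.minAreaRect(np.argwhere(l==i)[:,::-1].astype(np.float32));print("tray",i,c[0]+.12-r[0][1]*.00025,c[1]+.12-r[0][0]*.00025,np.array(r[1])*.25,r[2])
E
```

```text
pull+y [0.5436 0.0068 0.0737]
pull-y [ 0.5499 -0.1086  0.0698]
lens screw [ 0.6551 -0.0296  0.0882]
obj screw [ 0.4995 -0.1005  0.0758]
pull at .072 [0.5449 0.0076 0.072 ] [ 0.551  -0.1075  0.072 ]
[array([ 0.6363, -0.0007,  0.034 ]), array([ 0.6346, -0.0601,  0.034 ])]
front top z .096 [array([0.587 , 0.0494, 0.096 ]), array([ 0.5956, -0.1491,  0.096 ])]
tray 2 0.4829691101074218 -0.36174698791503906 [178.10986328  77.57115936] 1.2408696413040161
```

```bash
cat >> h.py <<'E'
from scipy.spatial.transform import Rotation as Ro
def go(x,y,z,yaw,P=None,Y=None):
    "row from pose (measured, or given) to a tool-down target; returns P,Y for chaining"
    s=manip.sense(); R=Ro.from_euler("xyz",s["tool_rot"]) if Y is None else Ro.from_euler("xyz",[np.pi,0,np.radians(Y)])
    p=s["ee_pos"] if P is None else np.array(P)
    T=Ro.from_euler("xyz",[np.pi,0,np.radians(yaw)])
    print(f"t={s['t']:.2f}",(R.inv().apply(np.array([x,y,z])-p)*1000).round(1),(R.inv()*T).as_rotvec(degrees=True).round(2))
    return (x,y,z),yaw
E
python3 - <<'E'
from h import *
a=go(.4995,-.102,.13,92)
E
python3 -m inch 2>&1 | head -5
```

```text
t=0.50 [ 444.4 -350.1  101.3] [-1.000e-02 -0.000e+00 -7.419e+01]
invalid input
```

```bash
python3 -m inch '[444,-350,101,0,0,-74.2, 444,-350,101,0,0,-74.2, 444,-350,101,0,0,-74.2, 444,-350,101,0,0,-74.2, 444,-350,101,0,0,-74.2, 444,-350,101,0,0,-74.2, 444,-350,101,0,0,-74.2, 444,-350,101,0,0,-74.2, 444,-350,101,0,0,-74.2, 444,-350,101,0,0,-74.2, 444,-350,101,0,0,-74.2, 444,-350,101,0,0,-74.2, 444,-350,101,0,0,-74.2, 444,-350,101,0,0,-74.2, 444,-350,101,0,0,-74.2, 444,-350,101,0,0,-74.2, 444,-350,101,0,0,-74.2, 444,-350,101,0,0,-74.2]' 0.08 40
python3 - <<'E'
from h import *
go(.4995,-.102,.032,92)
t=eyes.get_image("top"); s=eyes.get_image("scene")
a=manip.sense()["ee_pos"]; print(proj(t,[a]),proj(s,[a]))
crop(t,250,170,130,130,4,"t2.png");crop(s,300,170,130,130,4,"s2.png")
A=np.hstack([cv2.imread("pics/t2.png"),cv2.imread("pics/s2.png")]);cv2.imwrite("pics/m2.png",cv2.resize(A,(800,400)))
E
```

```text
t: 2.0
ee_pos: [0.4987, -0.1031, 0.1305]
tool_rot: [-3.142, 0.0, 1.605]
contact_force: [-0.2, -0.1, 0.1]
finger_gap: 0.0458
gripper_force: 0.0
t=2.00 [ 1.1  0.8 98.5] [-0.    0.02 -0.07]
[[330.06293886 249.98900468]] [[359.26433593 223.57480871]]
```

View pics/m2.png

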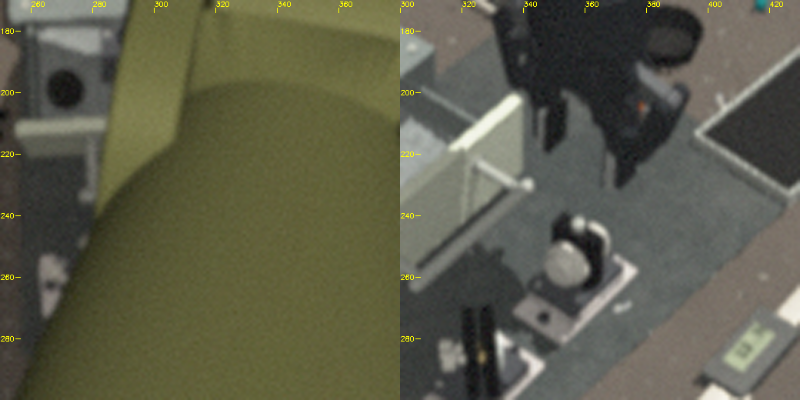

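```bash
python3 -m inch '[1,1,30,0,0,0, 1,1,60,0,0,0, 1,1,80,0,0,0, 1,1,92,0,0,0, 1,1,98.5,0,0,0, 1,1,98.5,0,0,0, 1,1,98.5,0,0,0]' 0.08 40
python3 -m inch '[0,0,0,0,0,0, 0,0,0,0,0,0, 0,0,0,0,0,0, 0,0,0,0,0,0, 0,0,0,0,0,0, 0,0,0,0,0,0]' -1 40
python3 - <<'E'
from h import *
a=go(.4995,-.102,.14,92)
b=go(.481,-.4067,.14,90)
a=go(.481,-.4067,.0295,90,*b)
E
```

```text
t: 2.68
ee_pos: [0.5003, -0.1019, 0.0323]
tool_rot: [3.141, 0.0, 1.605]
contact_force: [0.2, -0.2, 0.9]
finger_gap: 0.0463
gripper_force: 0.0
t: 3.18
ee_pos: [0.501, -0.1017, 0.0328]
tool_rot: [3.14, 0.001, 1.606]
contact_force: [0.2, -1.9, 6.6]
finger_gap: 0.0358
gripper_force: 41.1
t=3.18 [  -0.4   -1.3 -107.2] [ 0.09  0.07 -0.  ]
t=3.18 [-304.2  -30.4 -106.9] [0.09 0.07 2.  ]
t=3.18 [  0.   -0.  110.5] [0. 0. 0.]
```

```bash
python3 -m inch '[0,0,-15,0,0,0, 0,0,-45,0,0,0, 0,0,-80,0,0,0, 0,0,-107,0,0,0, -40,-4,-107,0,0,2, -80,-10,-107,0,0,2, -304,-30,-107,0,0,2, -304,-30,-107,0,0,2, -304,-30,-107,0,0,2, -304,-30,-107,0,0,2, -304,-30,-107,0,0,2, -304,-30,-107,0,0,2, -304,-30,-107,0,0,2, -304,-30,-107,0,0,2, -304,-30,-107,0,0,2]'
python3 - <<'E'
from h import *
print(manip.sense()["finger_gap"],manip.sense()["ee_pos"]);a=go(.481,-.4067,.029,90)
E
```

```text
t: 4.43
ee_pos: [0.4804, -0.4049, 0.1381]
tool_rot: [-3.141, -0.002, 1.571]
contact_force: [0.2, 0.2, -1.6]
finger_gap: 0.0353
gripper_force: 40.8
0.03526588777790262 [ 0.48035455 -0.40494588  0.13814835]
t=4.43 [ -1.9   0.8 109.1] [-0.06 -0.1   0.02]
```

```bash
python3 -m inch '[-2,1,40,0,0,0, -2,1,75,0,0,0, -2,1,95,0,0,0, -2,1,103,0,0,0, -2,1,106,0,0,0, -2,1,107.5,0,0,0, -2,1,108.5,0,0,0, -2,1,109,0,0,0, -2,1,109,0,0,0]'
python3 -m inch '[0,0,0,0,0,0, 0,0,0,0,0,0, 0,0,0,0,0,0, 0,0,0,0,0,0]' 0.08
python3 - <<'E'
from h import *
b=go(.481,-.4067,.14,90)
b=go(.4934,.0015,.14,47.4,*b)
go(.4934,.0015,.032,47.4,*b)
E
```

```text
t: 5.18
ee_pos: [0.4828, -0.4087, 0.0313]
tool_rot: [3.14, 0.002, 1.571]
contact_force: [-0.4, -0.2, -2.8]
finger_gap: 0.0355
gripper_force: 40.7
t: 5.52
ee_pos: [0.4821, -0.4084, 0.0303]
tool_rot: [3.141, 0.001, 1.571]
contact_force: [0.1, 0.8, -0.1]
finger_gap: 0.0464
gripper_force: 0.0
t=5.52 [   1.6   -1.  -109.7] [ 0.04  0.03 -0.  ]
t=5.52 [408.2  12.4   0. ] [-0.  -0.  42.6]
t=5.52 [ -0.  -0. 108.] [0. 0. 0.]
```

```bash
python3 -m inch '[1,-1,-40,0,0,0, 1,-1,-80,0,0,0, 1,-1,-110,0,0,0, 30,0,-110,0,0,6, 80,3,-110,0,0,42.6, 410,11,-110,0,0,42.6, 410,11,-110,0,0,42.6, 410,11,-110,0,0,42.6, 410,11,-110,0,0,42.6, 410,11,-110,0,0,42.6, 410,11,-110,0,0,42.6, 410,11,-110,0,0,42.6, 410,11,-110,0,0,42.6, 410,11,-110,0,0,42.6, 410,11,-110,0,0,42.6, 410,11,-110,0,0,42.6, 410,11,-110,0,0,42.6]' 0.35 40
python3 - <<'E'
from h import *
go(.4934,.0015,.032,47.4)
t=eyes.get_image("top"); s=eyes.get_image("scene")
crop(t,380,230,120,70,4,"a.png");crop(s,270,200,120,120,4,"b.png");crop(s,390,160,90,90,4,"c.png")
o=np.zeros((600,800,3),np.uint8)
for n,(x,y) in dict(a=(0,0),b=(0,300),c=(420,300)).items():
    i=cv2.imread(f"pics/{n}.png");h,w=i.shape[:2];o[y:y+h,x:x+w]=i[:600-y,:800-x]
cv2.imwrite("pics/m3.png",o)
E
```

```text
t: 6.93
ee_pos: [0.4928, 0.0012, 0.1399]
tool_rot: [3.141, 0.0, 0.827]
contact_force: [-0.2, -0.7, 0.3]
finger_gap: 0.0576
gripper_force: 0.0
t=6.93 [  0.7   0.2 107.9] [ 0.03  0.02 -0.02]
```

View pics/m3.png

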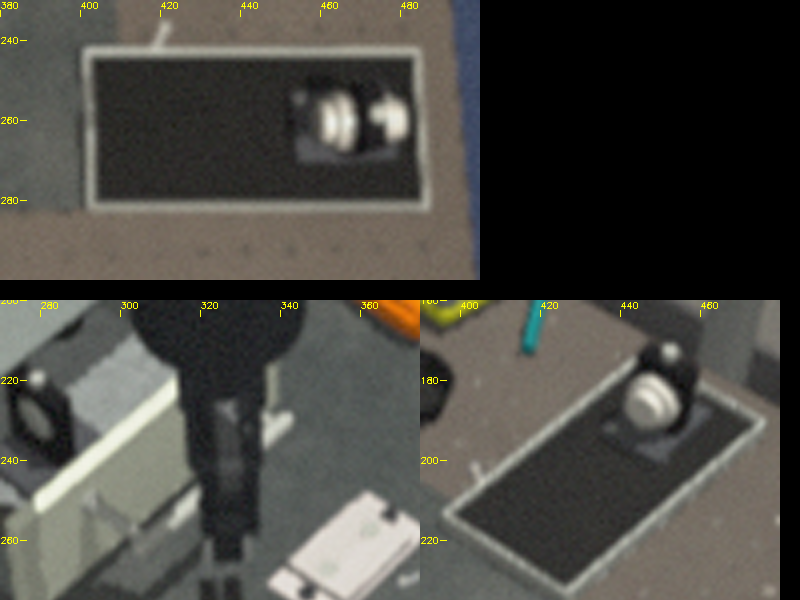

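The objective stands upright in the tray's −y half (top pixels 453–478, row 260). The gripper hangs above the mirror. Next I grip the mirror.

```bash
python3 -m inch '[0.5,0,30,0,0,0, 0.5,0,60,0,0,0, 0.5,0,85,0,0,0, 0.5,0,100,0,0,0, 0.5,0,107.5,0,0,0, 0.5,0,107.5,0,0,0, 0.5,0,107.5,0,0,0]' 0.35 40
python3 -m inch '[0,0,0,0,0,0, 0,0,0,0,0,0, 0,0,0,0,0,0, 0,0,0,0,0,0, 0,0,0,0,0,0, 0,0,0,0,0,0]' -1 40
python3 - <<'E'
from h import *
b=go(.4934,.0015,.14,47.4)
b=go(.483,-.3167,.14,47.4)
E
```

```text
t: 7.62
ee_pos: [0.4933, 0.0016, 0.0326]
tool_rot: [-3.142, 0.0, 0.826]
contact_force: [0.3, -0.0, -0.6]
finger_gap: 0.0573
gripper_force: 0.0
t: 8.12
ee_pos: [0.4946, 0.0021, 0.0337]
tool_rot: [3.139, -0.002, 0.827]
contact_force: [-0.0, -1.2, 6.1]
finger_gap: 0.0437
gripper_force: 42.0
t=8.12 [  -1.1   -0.2 -106.3] [ 0.15 -0.09  0.  ]
t=8.12 [-242.4  207.5 -106.1] [ 0.15 -0.09  0.  ]
```

```bash
python3 -m inch '[0,0,-15,0,0,0, 0,0,-45,0,0,0, 0,0,-80,0,0,0, 0,0,-107,0,0,0, -30,25,-107,0,0,0, -70,59,-107,0,0,0, -242,207,-107,0,0,0, -242,207,-107,0,0,0, -242,207,-107,0,0,0, -242,207,-107,0,0,0, -242,207,-107,0,0,0, -242,207,-107,0,0,0, -242,207,-107,0,0,0, -242,207,-107,0,0,0, -242,207,-107,0,0,0]'
python3 - <<'E'
from h import *
print(manip.sense()["finger_gap"]);a=go(.483,-.3167,.0285,47.4)
E
```

```text
t: 9.37
ee_pos: [0.4811, -0.3152, 0.1388]
tool_rot: [-3.14, -0.0, 0.827]
contact_force: [-0.4, 1.1, -1.8]
finger_gap: 0.0436
gripper_force: 41.7
0.043559123537931926
t=9.37 [1.000e-01 2.600e+00 1.103e+02] [-0.1  -0.02 -0.  ]
```

```bash
python3 -m inch '[0,2,40,0,0,0, 0,2,75,0,0,0, 0,2,95,0,0,0, 0,2,103,0,0,0, 0,2,106,0,0,0, 0,2,108,0,0,0, 0,2,109,0,0,0, 0,2,110,0,0,0, 0,2,110,0,0,0, 0,2,110,0,0,0]'
python3 -m inch '[0,0,0,0,0,0, 0,0,0,0,0,0, 0,0,0,0,0,0, 0,0,0,0,0,0]' 0.35
python3 -m inch '[0,0,-30,0,0,0, 0,0,-60,0,0,0, 0,0,-90,0,0,0, 0,0,-110,0,0,0, 0,0,-110,0,0,0]'
python3 - <<'E'
from h import *
go(.548,-.050,.14,92.8)
E
```

```text
t: 10.2
ee_pos: [0.4838, -0.3177, 0.0303]
tool_rot: [3.14, -0.0, 0.827]
contact_force: [-1.3, 0.2, -2.0]
finger_gap: 0.0433
gripper_force: 41.6
t: 10.53
ee_pos: [0.4834, -0.3175, 0.0296]
tool_rot: [3.141, -0.0, 0.827]
contact_force: [-0.2, -1.0, 0.1]
finger_gap: 0.0577
gripper_force: 0.0
t: 10.95
ee_pos: [0.4859, -0.3191, 0.1444]
tool_rot: [3.134, -0.001, 0.827]
contact_force: [1.0, -0.0, -0.4]
finger_gap: 0.0582
gripper_force: 0.0
t=10.95 [ 240.2 -136.5    3.6] [  0.45   0.11 -45.39]
```

```bash
python3 -m inch '[240,-136.5,1,0,0,-45.4, 240,-136.5,1,0,0,-45.4, 240,-136.5,1,0,0,-45.4, 240,-136.5,1,0,0,-45.4, 240,-136.5,1,0,0,-45.4, 240,-136.5,1,0,0,-45.4, 240,-136.5,1,0,0,-45.4, 240,-136.5,1,0,0,-45.4, 240,-136.5,1,0,0,-45.4, 240,-136.5,1,0,0,-45.4, 240,-136.5,1,0,0,-45.4, 240,-136.5,1,0,0,-45.4]' -0.3 30
python3 - <<'E'
from h import *
b=go(.548,-.050,.055,92.8)
t=eyes.get_image("top"); s=eyes.get_image("scene")
crop(t,380,230,110,70,3,"a.png");crop(s,270,190,100,100,4,"b.png");crop(s,390,160,90,90,4,"c.png")
o=np.zeros((610,760,3),np.uint8)
for n,(x,y) in dict(a=(0,0),b=(0,210),c=(400,210)).items():
    i=cv2.imread(f"pics/{n}.png");h,w=i.shape[:2];o[y:y+h,x:x+w]=i[:610-y,:760-x]
cv2.imwrite("pics/m4.png",o[:600])
E
```

```text
t: 11.95
ee_pos: [0.5448, -0.0495, 0.1381]
tool_rot: [-3.141, 0.0, 1.618]
contact_force: [-0.5, -0.3, 0.2]
finger_gap: 0.0299
gripper_force: 0.0
t=11.95 [-0.7  3.2 83.1] [-0.02  0.01 -0.12]
```

View pics/m4.png

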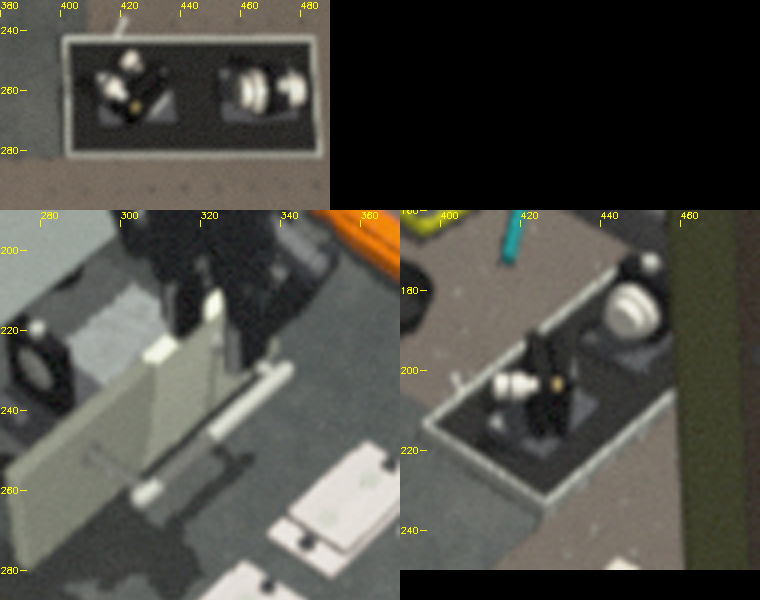

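```bash
python3 -m inch '[0,1,30,0,0,0, 0,1,60,0,0,0, 0,1,78,0,0,0, 0,1,83,0,0,0, 0,1,83,0,0,0, 0,1,83,0,0,0]' -0.3 30
python3 -m inch '[0,0,0,0,0,0, 0,0,0,0,0,0, 0,0,0,0,0,0, 0,0,0,0,0,0, 0,0,0,0,0,0]' -1 30
python3 - <<'E'
from h import *
x,y=manip.sense()["ee_pos"][:2]; a=np.radians(2.8)
b=go(x-.078*np.cos(a),y-.078*np.sin(a),manip.sense()["ee_pos"][2],92.8)
E
```

```text
t: 12.55
ee_pos: [0.5465, -0.0486, 0.0559]
tool_rot: [3.141, 0.0, 1.619]
contact_force: [-0.4, -0.2, 1.0]
finger_gap: 0.0295
gripper_force: 0.0
t: 12.97
ee_pos: [0.5476, -0.0485, 0.0569]
tool_rot: [3.139, 0.001, 1.62]
contact_force: [-0.6, -0.6, 6.4]
finger_gap: 0.0087
gripper_force: 29.5
t=12.97 [ -0.  -78.   -0.2] [ 0.18  0.04 -0.  ]
```

```bash
python3 -m inch '[0,-4,0,0,0,0, 0,-10,0,0,0,0, 0,-18,0,0,0,0, 0,-26,0,0,0,0, 0,-34,0,0,0,0, 0,-42,0,0,0,0, 0,-50,0,0,0,0, 0,-58,0,0,0,0, 0,-65,0,0,0,0, 0,-70,0,0,0,0, 0,-74,0,0,0,0, 0,-76,0,0,0,0, 0,-76,0,0,0,0, 0,-76,0,0,0,0]'
python3 -m inch '[0,0,0,0,0,0, 0,0,0,0,0,0, 0,0,0,0,0,0, 0,0,0,0,0,0]' -0.3
python3 -m inch '[0,0,-30,0,0,0, 0,0,-60,0,0,0, 0,0,-90,0,0,0, 0,0,-110,0,0,0, 0,0,-110,0,0,0]'
python3 - <<'E'
from h import *
go(.40,.2,.17,90)
E
```

```text
t: 14.13
ee_pos: [0.4713, -0.0515, 0.0569]
tool_rot: [3.139, -0.001, 1.62]
contact_force: [-1.7, 2.2, 11.8]
finger_gap: 0.0084
gripper_force: 30.3
t: 14.47
ee_pos: [0.4698, -0.0519, 0.0551]
tool_rot: [-3.141, -0.0, 1.62]
contact_force: [0.1, 1.3, -0.0]
finger_gap: 0.0297
gripper_force: 0.0
t: 14.88
ee_pos: [0.473, -0.0522, 0.1695]
tool_rot: [3.135, 0.001, 1.62]
contact_force: [0.8, -0.8, -0.1]
finger_gap: 0.0298
gripper_force: 0.0
t=14.88 [255.5 -60.5  -1.2] [0.38 0.05 2.81]
```

```bash
python3 -m inch '[230,-55,0,0,0,89.8, 230,-55,0,0,0,89.8, 230,-55,0,0,0,89.8, 230,-55,0,0,0,89.8, 230,-55,0,0,0,89.8, 230,-55,0,0,0,89.8, 230,-55,0,0,0,89.8, 230,-55,0,0,0,89.8, 230,-55,0,0,0,89.8, 230,-55,0,0,0,89.8, 230,-55,0,0,0,89.8, 230,-55,0,0,0,89.8, 230,-55,0,0,0,89.8, 230,-55,0,0,0,89.8, 230,-55,0,0,0,89.8]' 0 40
python3 - <<'E'
from h import *
t=eyes.get_image("top"); s=eyes.get_image("scene")
crop(t,240,170,130,110,3,"a.png");crop(s,240,190,130,120,3,"b.png")
im=rect(t,(.575,-.033),.034,.07);im2=rect(s,(.575,-.033),.034,.07)
o=np.zeros((600,800,3),np.uint8);o[:330,:390]=cv2.imread("pics/a.png");o[:360,400:790]=cv2.imread("pics/b.png")
o[360:600,:240]=cv2.resize(im,(240,240));o[360:600,260:500]=cv2.resize(im2,(240,240))
cv2.imwrite("pics/m5.png",o)
E
```

```text
t: 16.13
ee_pos: [0.4183, 0.0863, 0.1644]
tool_rot: [-3.072, 0.005, 0.151]
contact_force: [0.6, -0.2, -0.1]
finger_gap: 0.0424
gripper_force: 0.0
```

View pics/m5.png

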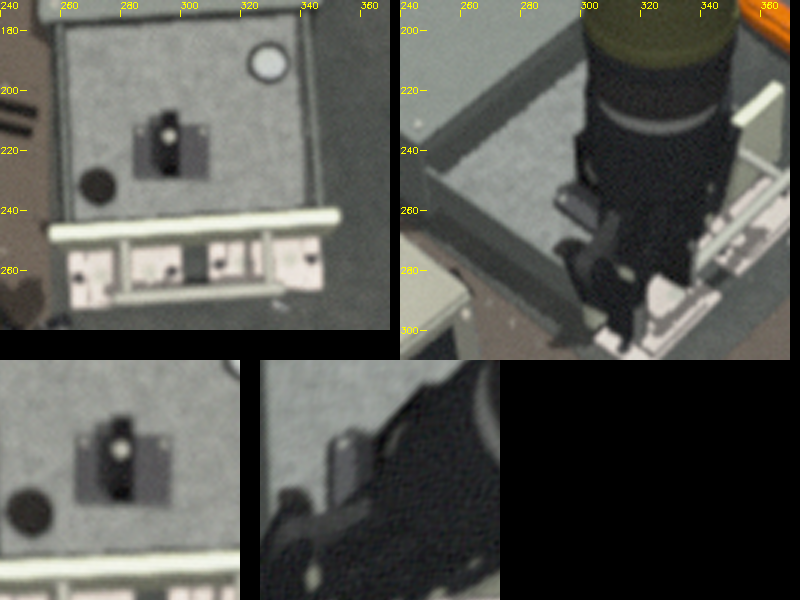

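```bash
python3 - <<'E'
from h import *
t=eyes.get_image("top");im=rect(t,(.58,-.034),.034,.06)
print("screw .087",onplane(t,(296.2,215.2),.087))
g=cv2.GaussianBlur(im,(9,9),0).max(axis=2);m=(g<112).astype(np.uint8);m=cv2.morphologyEx(m,cv2.MORPH_OPEN,np.ones((25,25)))
n,l,st,ce=cv2.connectedComponentsWithStats(m);i=l[270,240];print(st[i],np.median(im))
pts=np.argwhere(l==i)[:,::-1].astype(np.float32)
r=cv2.minAreaRect(pts);print(.58+.06-r[0][1]*.00025,-.034+.06-r[0][0]*.00025,np.array(r[1])*.25,r[2])
# bottom edge line: lowest mask row for each column outside block
lo=np.array([(c,np.where(l[:,c]==i)[0].max()) for c in range(st[i,0]+15,st[i,0]+st[i,2]-15)]);k=np.polyfit(lo[:,0],lo[:,1],1);print("bottom slope deg",np.degrees(np.arctan(k[0])),"x",.58+.06-np.polyval(k,240)*.00025)
for a in(st[i,1]+60,st[i,1]+150): rr=np.where(l[a]==i)[0];print("y edges",.026-rr.min()*.00025,.026-rr.max()*.00025)
go(.578,-.034,.14,2.5); print(manip.sense()["joint_positions"])
E
```

```text
screw .087 [ 0.58037088 -0.03598733  0.087     ]
[  130   109   224   211 36190] 150.0
0.5865917587280273 -0.03446497344970704 [55.82862854 52.37970352] 0.5305013060569763
bottom slope deg 1.6516048741138676 x 0.5607311735484215
y edges -0.015500000000000003 -0.05550000000000001
y edges -0.006500000000000002 -0.06225
t=16.28 [139.7 145.   14. ] [-3.94  0.5   6.21]
[ 0.15124243  0.03479359 -0.54281786  0.99820089  0.0690458   3.14059236]
```

```bash
python3 -m inch '[0,0,0,0,0,-7, 0,0,0,0,0,-14, 0,0,0,0,0,-20]' 0.2
python3 - <<'E'
from h import *
go(.581,-.035,.16,91.8); print(manip.sense()["joint_positions"])
E
```

```text
t: 16.53
ee_pos: [0.4184, 0.0884, 0.1649]
tool_rot: [-3.075, -0.02, 0.51]
contact_force: [-0.7, 0.5, 0.2]
finger_gap: 0.0514
gripper_force: 0.0
t=16.53 [ 81.6 187.1  -5.9] [ -2.8   -3.12 -62.53]
[ 0.15463423  0.03498946 -0.54196855  0.99821505  0.0694004   2.78562662]
```

```bash
python3 -m inch '[81.6,187,-6,-2.8,-3.1,-62.5, 81.6,187,-6,-2.8,-3.1,-62.5, 81.6,187,-6,-2.8,-3.1,-62.5, 81.6,187,-6,-2.8,-3.1,-62.5, 81.6,187,-6,-2.8,-3.1,-62.5, 81.6,187,-6,-2.8,-3.1,-62.5, 81.6,187,-6,-2.8,-3.1,-62.5, 81.6,187,-6,-2.8,-3.1,-62.5, 81.6,187,-6,-2.8,-3.1,-62.5, 81.6,187,-6,-2.8,-3.1,-62.5, 81.6,187,-6,-2.8,-3.1,-62.5, 81.6,187,-6,-2.8,-3.1,-62.5]' 0.2
python3 - <<'E'
from h import *
go(.581,-.035,.046,91.8)
E
```

```text
t: 17.53
ee_pos: [0.5803, -0.0362, 0.1604]
tool_rot: [-3.142, 0.0, 1.593]
contact_force: [-0.0, -0.6, -1.0]
finger_gap: 0.0513
gripper_force: 0.0
t=17.53 [  1.2   0.7 114.4] [-0.    0.   -0.53]
```

```bash
python3 -m inch '[1,0.5,30,0,0,-0.5, 1,0.5,60,0,0,-0.5, 1,0.5,90,0,0,-0.5, 1,0.5,108,0,0,-0.5, 1,0.5,114.5,0,0,-0.5, 1,0.5,114.5,0,0,-0.5, 1,0.5,114.5,0,0,-0.5]' 0.2 30
python3 -m inch '[0,0,0,0,0,0, 0,0,0,0,0,0, 0,0,0,0,0,0, 0,0,0,0,0,0, 0,0,0,0,0,0, 0,0,0,0,0,0]' -1 30
python3 -m inch '[0,0,-15,0,0,0, 0,0,-45,0,0,0, 0,0,-80,0,0,0, 0,0,-110,0,0,0, 0,0,-120,0,0,0, 0,0,-120,0,0,0, 0,0,-120,0,0,0]'
python3 - <<'E'
from h import *
b=go(.4078,.1925,.16,93.2)
go(.4078,.1925,.034,93.2,*b)
E
```

```text
t: 18.12
ee_pos: [0.5814, -0.0358, 0.0468]
tool_rot: [3.141, 0.0, 1.602]
contact_force: [-0.8, -1.1, 0.4]
finger_gap: 0.0515
gripper_force: 0.0
t: 18.62
ee_pos: [0.5825, -0.036, 0.0479]
tool_rot: [3.138, 0.001, 1.603]
contact_force: [-0.1, 0.3, 7.6]
finger_gap: 0.0397
gripper_force: 31.1
t: 19.2
ee_pos: [0.5809, -0.0359, 0.1659]
tool_rot: [3.141, 0.0, 1.603]
contact_force: [-0.7, -0.2, -2.8]
finger_gap: 0.0394
gripper_force: 30.8
t=19.20 [ 233.9 -165.7    5.7] [ 0.06  0.02 -1.36]
t=19.20 [  0.  -0. 126.] [0. 0. 0.]
```

```bash
python3 -m inch '[234,-166,0,0,0,-1.4, 234,-166,0,0,0,-1.4, 234,-166,0,0,0,-1.4, 234,-166,0,0,0,-1.4, 234,-166,0,0,0,-1.4, 234,-166,0,0,0,-1.4, 234,-166,0,0,0,-1.4, 234,-166,0,0,0,-1.4, 234,-166,0,0,0,-1.4, 234,-166,0,0,0,-1.4, 234,-166,0,0,0,-1.4, 234,-166,0,0,0,-1.4]'
python3 - <<'E'
from h import *
go(.4078,.1925,.060,93.2)
E
```

```text
t: 20.2
ee_pos: [0.4078, 0.1916, 0.1654]
tool_rot: [-3.141, 0.001, 1.625]
contact_force: [-0.7, 0.1, -0.9]
finger_gap: 0.0396
gripper_force: 31.1
t=20.20 [1.000e+00 1.000e-01 1.054e+02] [-0.02  0.05 -0.07]
```

```bash
python3 -m inch '[0,0,40,0,0,0, 0,0,80,0,0,0, 0,0,110,0,0,0, 0,0,123,0,0,0, 0,0,125,0,0,0, 0,0,125,0,0,0]'
python3 - <<'E'
from h import *
print(manip.sense()["ee_pos"])
t=eyes.get_image("top"); s=eyes.get_image("scene")
crop(t,165,260,90,60,4,"a.png");crop(s,250,340,90,80,4,"b.png")
o=np.zeros((340,740,3),np.uint8);o[:240,:360]=cv2.imread("pics/a.png");o[:320,370:730]=cv2.imread("pics/b.png");cv2.imwrite("pics/m6.png",o)
E
```

```text
t: 20.7
ee_pos: [0.4072, 0.1915, 0.0402]
tool_rot: [-3.14, 0.001, 1.626]
contact_force: [0.4, 0.3, -1.0]
finger_gap: 0.0394
gripper_force: 31.0
[0.40718172 0.19146301 0.04023282]
```

View pics/m6.png

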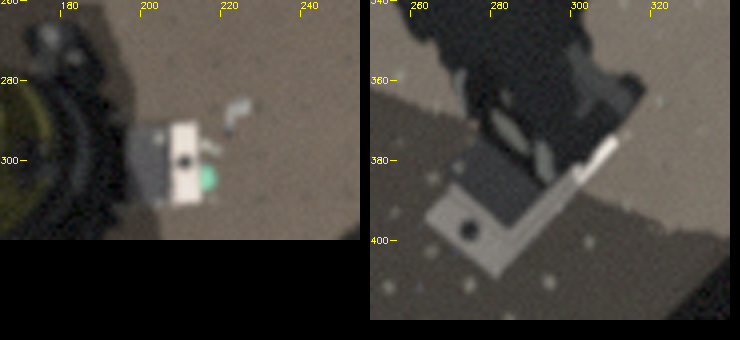

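```bash
cat >> h.py <<'E'
def edges(d,c,yawdeg,h,u0,u1,axis,rng,th=2.5):
    v=np.arange(rng[0],rng[1],.25);a=np.radians(yawdeg);R=np.array([[np.cos(a),-np.sin(a)],[np.sin(a),np.cos(a)]])
    g=d["color"].max(axis=2).astype(np.float32);out=0
    for u in np.linspace(u0,u1,9):
        L=np.c_[v,0*v+u] if axis==0 else np.c_[0*v+u,v]
        p=proj(d,np.c_[(L/1000)@R.T+c,0*v+h]).astype(np.float32)
        out=out+cv2.remap(g,p[:,0].copy(),p[:,1].copy(),cv2.INTER_CUBIC)[:,0]/9
    gr=np.gradient(out);return [(float(v[i]),int(gr[i]*10)) for i in range(2,len(v)-2) if abs(gr[i])==abs(gr[max(0,i-8):i+9]).max() and abs(gr[i])>th]
E
python3 - <<'E'
from h import *
t=eyes.get_image("top"); s=eyes.get_image("scene");c=(.4078,.1925);Y=3.3
print("top plate -y edge @.018", edges(t,c,Y,.018,-14,14,1,(-50,-10)))
print("top flange @.006", edges(t,c,Y,.006,-14,14,1,(-50,-10)), edges(t,c,Y,.006,-19,-14,1,(-50,-10)))
for h in(.016,.018,.020): print("scene plate +y, x- edges",h, edges(s,c,Y,h,-16,4,1,(15,50)), edges(s,c,Y,h,5,25,0,(-30,-10)))
for h in(.004,.006): print("scene flange",h, edges(s,c,Y,h,-16,0,1,(15,50)), edges(s,c,Y,h,5,25,0,(-30,-10)), edges(s,c,Y,h,32,40,0,(-30,30)))
E
```

```text
top plate -y edge @.018 [(-42.75, 33), (-27.75, -62)]
top flange @.006 [(-40.5, 33), (-25.25, -62)] [(-42.0, 52), (-24.25, -49)]
scene plate +y, x- edges 0.016 [(28.5, 47), (43.25, 25), (48.5, -50)] [(-28.0, 44), (-15.75, -52)]
scene plate +y, x- edges 0.018 [(29.75, 49)] [(-28.75, 48), (-16.5, -56)]
scene plate +y, x- edges 0.02 [(29.75, 55)] [(-18.0, -48)]
scene flange 0.004 [(24.75, 37), (45.25, -46)] [(-23.75, 45), (-11.0, -46)] [(-23.5, 47), (-2.5, -41), (5.25, 43), (21.75, -41)]
scene flange 0.006 [(25.75, 39), (45.75, -46)] [(-24.75, 43), (-12.75, -44)] [(-24.0, 47), (-3.25, -41), (4.0, 43), (20.5, -40)]
```

```bash
python3 -m inch '[0,0,3,0,0,0, 0,0,5,0,0,0, 0,0,6,0,0,0, 0,0,6.5,0,0,0, 0,0,6.5,0,0,0, 0,0,6.5,0,0,0]'
python3 -m inch '[0,0,0,0,0,0, 0,0,0,0,0,0, 0,0,0,0,0,0, 0,0,0,0,0,0]' 0.2
python3 -m inch '[0,0,-30,0,0,0, 0,0,-60,0,0,0, 0,0,-90,0,0,0, 0,0,-110,0,0,0, 0,0,-130,0,0,0]'
python3 - <<'E'
from h import *
go(.47,-.052,.16,92.8)
E
```

```text
t: 21.4
ee_pos: [0.4074, 0.1926, 0.0345]
tool_rot: [3.141, 0.0, 1.628]
contact_force: [0.5, 0.5, -1.7]
finger_gap: 0.0394
gripper_force: 31.0
t: 21.73
ee_pos: [0.4076, 0.1927, 0.0346]
tool_rot: [3.141, 0.0, 1.628]
contact_force: [0.0, 0.2, -0.4]
finger_gap: 0.0514
gripper_force: 0.0
t: 22.15
ee_pos: [0.4078, 0.1928, 0.1663]
tool_rot: [3.14, -0.0, 1.627]
contact_force: [0.3, 1.0, 0.5]
finger_gap: 0.0514
gripper_force: 0.0
t=22.15 [-247.9   48.3    6.3] [ 0.1  -0.02  0.44]
```

Move above the pull (for the push) and check the lens from there.

```bash
python3 -m inch '[-248,48,0,0,0,0.4, -248,48,0,0,0,0.4, -248,48,0,0,0,0.4, -248,48,0,0,0,0.4, -248,48,0,0,0,0.4, -248,48,0,0,0,0.4, -248,48,0,0,0,0.4, -248,48,0,0,0,0.4, -248,48,0,0,0,0.4, -248,48,0,0,0,0.4, -248,48,0,0,0,0.4]' -0.3
python3 - <<'E'
from h import *
go(.47,-.052,.055,92.8)
t=eyes.get_image("top"); s=eyes.get_image("scene");c=(.4078,.1925);Y=3.3
print("top y edges", edges(t,c,Y,.012,-19,-13,1,(-50,50)))
print("top x- edges", edges(t,c,Y,.012,-22,-12,0,(-30,30)),edges(t,c,Y,.012,12,22,0,(-30,30)))
print("top flange x", edges(t,c,Y,.006,-40,-32,0,(-30,30)),edges(t,c,Y,.006,32,40,0,(-30,30)))
print("sc y",edges(s,c,Y,.012,-19,-13,1,(-50,50)),"x-",edges(s,c,Y,.012,-22,-12,0,(-30,30)),edges(s,c,Y,.012,12,22,0,(-30,30)))
crop(t,165,260,90,70,4,"a.png");crop(s,250,330,90,80,4,"b.png")
o=np.zeros((560,740,3),np.uint8);o[:280,:360]=cv2.imread("pics/a.png");o[:320,370:730]=cv2.imread("pics/b.png");o[280:,:280]=cv2.resize(rect(t,c,.012),(280,280));cv2.imwrite("pics/m7.png",o)
E
```

```text
t: 23.07
ee_pos: [0.469, -0.0508, 0.1646]
tool_rot: [3.141, 0.0, 1.623]
contact_force: [-0.5, 0.6, -0.2]
finger_gap: 0.0298
gripper_force: 0.0
t=23.07 [ -1.2   0.9 109.6] [0.01 0.   0.18]
top y edges [(-1.75, -29), (31.0, 69), (42.0, -75)]
top x- edges [] [(-23.25, 28), (-17.5, -66), (-2.0, 59), (6.75, -57), (24.25, 29)]
top flange x [(22.5, -27)] [(-22.25, 58), (-2.5, -75), (4.0, 69), (21.75, -63)]
sc y [(-43.0, 91), (-36.5, -61), (-27.25, -45), (-6.5, -26), (6.0, 28), (33.25, 77), (46.75, -101)] x- [(-26.75, 37), (-21.5, -43), (20.0, 42), (28.75, -48)] [(-26.0, 72), (-18.5, -69), (21.5, -30), (29.0, 29)]
```

View pics/m7.png

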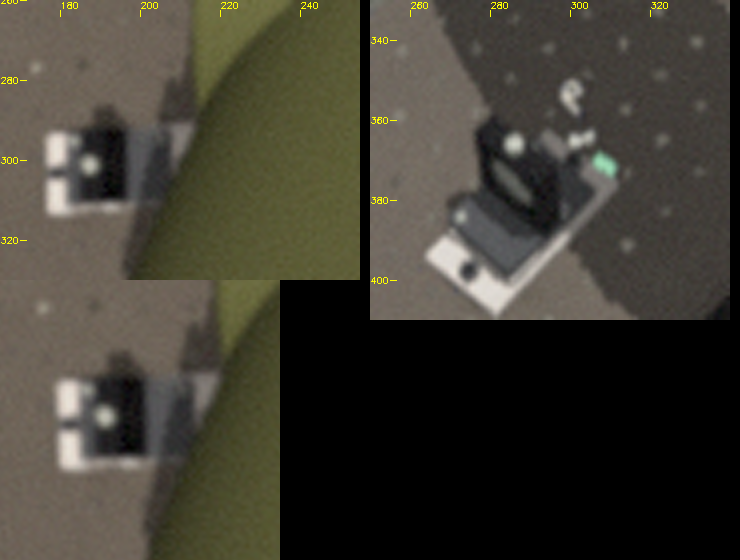

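```bash
python3 -m inch '[0,0,30,0,0,0, 0,0,60,0,0,0, 0,0,90,0,0,0, 0,0,105,0,0,0, 0,0,109.5,0,0,0, 0,0,109.5,0,0,0]' -0.3 30
python3 -m inch '[0,0,0,0,0,0, 0,0,0,0,0,0, 0,0,0,0,0,0, 0,0,0,0,0,0, 0,0,0,0,0,0]' -1 30
python3 -m inch '[0,4,0,0,0,0, 0,12,0,0,0,0, 0,22,0,0,0,0, 0,34,0,0,0,0, 0,46,0,0,0,0, 0,58,0,0,0,0, 0,70,0,0,0,0, 0,82,0,0,0,0, 0,94,0,0,0,0, 0,106,0,0,0,0, 0,116,0,0,0,0, 0,125,0,0,0,0, 0,132,0,0,0,0, 0,137,0,0,0,0, 0,140,0,0,0,0, 0,142,0,0,0,0, 0,142,0,0,0,0]'
```

```text
t: 23.67
ee_pos: [0.4682, -0.0514, 0.0541]
tool_rot: [-3.139, -0.0, 1.622]
contact_force: [0.1, -0.2, -0.1]
finger_gap: 0.0303
gripper_force: 0.0
t: 24.08
ee_pos: [0.4708, -0.0521, 0.0565]
tool_rot: [3.138, -0.0, 1.621]
contact_force: [-0.2, 2.9, 7.1]
finger_gap: 0.0088
gripper_force: 29.8
t: 25.5
ee_pos: [0.6126, -0.0463, 0.0565]
tool_rot: [3.139, 0.002, 1.62]
contact_force: [0.3, -2.9, 4.2]
finger_gap: 0.0091
gripper_force: 29.7
```

```bash
python3 -m inch '[0,1,0,0,0,0, 0,2,0,0,0,0, 0,3,0,0,0,0, 0,4,0,0,0,0, 0,4,0,0,0,0]'
python3 -m inch '[0,1,0,0,0,0, 0,2,0,0,0,0, 0,3,0,0,0,0, 0,4,0,0,0,0, 0,4,0,0,0,0]'
python3 -m inch '[0,1,0,0,0,0, 0,2,0,0,0,0, 0,2,0,0,0,0]'
```

```text
t: 25.92
ee_pos: [0.6161, -0.0462, 0.0565]
tool_rot: [3.139, 0.003, 1.62]
contact_force: [-0.8, -3.1, 7.0]
finger_gap: 0.0086
gripper_force: 29.8
t: 26.33
ee_pos: [0.6176, -0.0461, 0.0564]
tool_rot: [-3.139, 0.003, 1.62]
contact_force: [-8.5, -2.1, 13.3]
finger_gap: 0.0085
gripper_force: 30.5
t: 26.58
ee_pos: [0.6176, -0.0461, 0.0564]
tool_rot: [-3.136, 0.003, 1.619]
contact_force: [-14.6, -3.2, 17.8]
finger_gap: 0.0088
gripper_force: 31.1
```

```bash
python3 -m inch '[0,-3,0,0,0,0, 0,-3,0,0,0,0, 0,-3,0,0,0,0]'
python3 -m inch '[0,0,0,0,0,0, 0,0,0,0,0,0, 0,0,0,0,0,0, 0,0,0,0,0,0]' -0.3
python3 -m inch '[0,0,-30,0,0,0, 0,0,-60,0,0,0, 0,0,-90,0,0,0, 0,0,-90,0,0,0]'
python3 - <<'E'
from h import *
go(.4836,-.3176,.14,47.4)
E
```

```text
t: 26.83
ee_pos: [0.6176, -0.0461, 0.0565]
tool_rot: [-3.141, 0.003, 1.62]
contact_force: [-5.3, -2.7, 9.6]
finger_gap: 0.009
gripper_force: 30.3
t: 27.17
ee_pos: [0.6183, -0.0449, 0.0551]
tool_rot: [3.141, 0.0, 1.621]
contact_force: [-0.2, -0.0, -0.5]
finger_gap: 0.0297
gripper_force: 0.0
t: 27.5
ee_pos: [0.622, -0.0451, 0.1515]
tool_rot: [3.132, 0.001, 1.621]
contact_force: [1.8, -0.8, 1.4]
finger_gap: 0.0297
gripper_force: 0.0
t=27.50 [-265.3 -151.9   10.5] [ 0.55 -0.13 45.45]
```

```bash
python3 -m inch '[-265,-150,6,0,0,45.4, -265,-150,6,0,0,45.4, -265,-150,6,0,0,45.4, -265,-150,6,0,0,45.4, -265,-150,6,0,0,45.4, -265,-150,6,0,0,45.4, -265,-150,6,0,0,45.4, -265,-150,6,0,0,45.4, -265,-150,6,0,0,45.4, -265,-150,6,0,0,45.4, -265,-150,6,0,0,45.4, -265,-150,6,0,0,45.4, -265,-150,6,0,0,45.4, -265,-150,6,0,0,45.4]' 0.35 40
python3 - <<'E'
from h import *
go(.4836,-.3176,.029,47.4)
t=eyes.get_image("top"); s=eyes.get_image("scene");c=(.4078,.1925);Y=3.3
print("top y edges", edges(t,c,Y,.012,-19,-13,1,(-50,50)))
for u in(-26,-20,-14,10,16,22):print(u,"top x", edges(t,c,Y,.012,u,u+4,0,(-30,30)),"sc x",edges(s,c,Y,.012,u,u+4,0,(-30,0)))
print("top flange x", edges(t,c,Y,.006,-40,-32,0,(-30,30)),edges(t,c,Y,.006,32,40,0,(-30,30)))
crop(t,165,270,70,50,5,"a.png");crop(s,250,335,80,80,4,"b.png")
o=np.zeros((600,780,3),np.uint8);o[:250,:350]=cv2.imread("pics/a.png");o[:320,360:680]=cv2.imread("pics/b.png");o[330:570,:390]=crop(t,240,80,130,80,3,"a.png") or cv2.imread("pics/a.png");cv2.imwrite("pics/m8.png",o)
E
```

```text
t: 28.67
ee_pos: [0.4822, -0.3159, 0.1392]
tool_rot: [3.141, -0.0, 0.83]
contact_force: [0.1, -0.7, 0.2]
finger_gap: 0.058
gripper_force: 0.0
t=28.67 [ -0.3   2.1 110.2] [ 0.03 -0.01  0.16]
top y edges [(-49.5, 34), (-28.0, -37), (31.0, 42)]
-26 top x [] sc x [(-26.25, 41), (-21.0, -47)]
-20 top x [] sc x [(-26.0, 43), (-21.0, -46)]
-14 top x [] sc x [(-26.0, 47), (-21.0, -41), (-11.75, -28)]
10 top x [(-17.75, -48), (-3.25, 28), (6.5, -25)] sc x [(-26.25, 39), (-21.75, -35), (-18.75, -37)]
16 top x [(-17.5, -41), (-2.0, 45), (6.75, -38), (24.5, 37)] sc x [(-26.75, 41), (-18.75, -46)]
22 top x [(-17.0, -41), (13.75, 37), (19.0, -37)] sc x [(-27.0, 40), (-18.75, -40)]
top flange x [(-21.75, 38), (-4.0, -34), (2.75, 32), (22.25, -30)] [(-22.25, 38), (-9.0, 25), (-2.5, -60), (4.0, 78), (21.75, -67)]
```

View pics/m8.png

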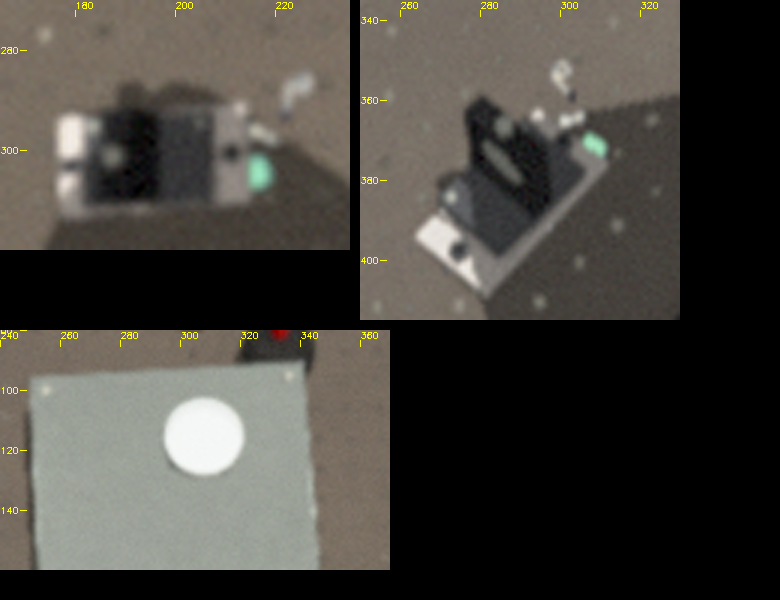

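```bash
python3 -m inch '[0,0.5,30,0,0,0, 0,0.5,60,0,0,0, 0,0.5,85,0,0,0, 0,0.5,102,0,0,0, 0,0.5,110,0,0,0, 0,0.5,110,0,0,0, 0,0.5,110,0,0,0]' 0.35 40
python3 -m inch '[0,0,0,0,0,0, 0,0,0,0,0,0, 0,0,0,0,0,0, 0,0,0,0,0,0, 0,0,0,0,0,0, 0,0,0,0,0,0]' -1 40
python3 -m inch '[0,0,-15,0,0,0, 0,0,-45,0,0,0, 0,0,-80,0,0,0, 0,0,-110,0,0,0, 0,0,-110,0,0,0, 0,0,-110,0,0,0, 0,0,-110,0,0,0]'
python3 - <<'E'
from h import *
go(.4938,.0017,.14,47.4)
E
```

```text
t: 29.35
ee_pos: [0.4822, -0.3173, 0.0296]
tool_rot: [3.141, -0.0, 0.828]
contact_force: [0.5, -0.3, 0.3]
finger_gap: 0.0574
gripper_force: 0.0
t: 29.85
ee_pos: [0.4833, -0.3182, 0.0309]
tool_rot: [3.138, -0.001, 0.828]
contact_force: [1.0, -1.1, 6.7]
finger_gap: 0.0436
gripper_force: 46.2
t: 30.43
ee_pos: [0.4813, -0.3169, 0.1385]
tool_rot: [-3.141, 0.0, 0.828]
contact_force: [0.3, -0.8, -2.3]
finger_gap: 0.0436
gripper_force: 45.5
t=30.43 [ 243.2 -206.2   -1.4] [-0.03  0.01  0.05]
```

```bash
python3 -m inch '[243,-206,0,0,0,0, 243,-206,0,0,0,0, 243,-206,0,0,0,0, 243,-206,0,0,0,0, 243,-206,0,0,0,0, 243,-206,0,0,0,0, 243,-206,0,0,0,0, 243,-206,0,0,0,0, 243,-206,0,0,0,0, 243,-206,0,0,0,0, 243,-206,0,0,0,0, 243,-206,0,0,0,0, 243,-206,0,0,0,0]'
python3 - <<'E'
from h import *
go(.494,.0019,.034,47.4)
E
```

```text
t: 31.52
ee_pos: [0.4941, -0.0001, 0.1386]
tool_rot: [-3.141, 0.001, 0.826]
contact_force: [-0.2, 0.1, -1.7]
finger_gap: 0.0434
gripper_force: 45.7
t=31.52 [  1.5  -1.4 104.6] [-0.01  0.05 -0.06]
```

```bash
python3 -m inch '[0,0,40,0,0,0, 0,0,75,0,0,0, 0,0,92,0,0,0, 0,0,98,0,0,0, 0,0,101,0,0,0, 0,0,103,0,0,0, 0,0,104,0,0,0, 0,0,104.5,0,0,0, 0,0,104.5,0,0,0]'
python3 - <<'E'
from h import *
go(.494,.0019,.034,47.4)
E
```

```text
t: 32.27
ee_pos: [0.4956, 0.0009, 0.0357]
tool_rot: [3.14, -0.001, 0.828]
contact_force: [-0.1, -0.1, -0.8]
finger_gap: 0.0431
gripper_force: 45.6
t=32.27 [-0.3 -1.8  1.7] [ 0.12 -0.08  0.04]
```

```bash
python3 -m inch '[0,-1,0,0,0,0, 0,-1.5,0.5,0,0,0, 0,-1.5,1,0,0,0, 0,-1.5,1,0,0,0, 0,-1.5,1,0,0,0]'
python3 -m inch '[0,0,0,0,0,0, 0,0,0,0,0,0, 0,0,0,0,0,0, 0,0,0,0,0,0]' 0.35
python3 -m inch '[0,0,-30,0,0,0, 0,0,-60,0,0,0, 0,0,-90,0,0,0, 0,0,-105,0,0,0, 0,0,-105,0,0,0]'
python3 - <<'E'
from h import *
go(.4825,-.4085,.138,90)
E
```

```text
t: 32.68
ee_pos: [0.4941, 0.0021, 0.0349]
tool_rot: [3.14, -0.001, 0.828]
contact_force: [-2.9, 0.4, 9.3]
finger_gap: 0.0434
gripper_force: 46.8
t: 33.02
ee_pos: [0.4935, 0.002, 0.0336]
tool_rot: [3.141, -0.0, 0.828]
contact_force: [0.0, 0.2, 0.6]
finger_gap: 0.0579
gripper_force: 0.0
t: 33.43
ee_pos: [0.4962, 0.002, 0.1424]
tool_rot: [3.136, -0.004, 0.828]
contact_force: [0.0, 0.7, 0.1]
finger_gap: 0.0582
gripper_force: 0.0
t=33.43 [-311.7  267.6    4.4] [  0.38  -0.13 -42.55]
```

```bash
python3 -m inch '[-312,266,2,0,0,-42.6, -312,266,2,0,0,-42.6, -312,266,2,0,0,-42.6, -312,266,2,0,0,-42.6, -312,266,2,0,0,-42.6, -312,266,2,0,0,-42.6, -312,266,2,0,0,-42.6, -312,266,2,0,0,-42.6, -312,266,2,0,0,-42.6, -312,266,2,0,0,-42.6, -312,266,2,0,0,-42.6, -312,266,2,0,0,-42.6, -312,266,2,0,0,-42.6, -312,266,2,0,0,-42.6, -312,266,2,0,0,-42.6]' 0.08 40
python3 - <<'E'
from h import *
go(.4825,-.4085,.029,90)
t=eyes.get_image("top"); s=eyes.get_image("scene");c=(.4934,.001);Y=2.4
for n,d in(("t",t),("s",s)):
  print(n," flange -y",edges(d,c,Y,.008,-40,-32,0,(-30,30))," +y",edges(d,c,Y,.008,32,40,0,(-30,30)))
  for u in(-24,-12,8,20):print("  x-",u,edges(d,c,Y,.008,u,u+4,0,(-30,-8)))
  print("  y",edges(d,c,Y,.008,-17,-12,1,(-52,52)))
crop(t,255,235,60,50,6,"a.png");crop(s,295,255,65,70,5,"b.png")
o=np.zeros((360,700,3),np.uint8);o[:300,:360]=cv2.imread("pics/a.png");o[:350,370:695]=cv2.imread("pics/b.png");cv2.imwrite("pics/m9.png",o)
E
```

```text
t: 34.68
ee_pos: [0.4782, -0.4062, 0.1361]
tool_rot: [-3.141, -0.001, 1.573]
contact_force: [0.3, -0.4, -0.2]
finger_gap: 0.0461
gripper_force: 0.0
t=34.68 [ -2.4   4.4 107.1] [-0.03 -0.05  0.12]
t  flange -y [(-22.5, 81), (-2.25, -59), (4.5, 63), (22.75, -81)]  +y [(-22.5, 78), (-4.25, -73), (2.25, 57), (18.25, -37), (20.5, -41)]
  x- -24 [(-23.75, 28), (-17.5, -29)]
  x- -12 [(-23.25, 54), (-18.5, -52)]
  x- 8 [(-24.0, 29), (-17.25, -64)]
  x- 20 [(-25.5, 65), (-16.75, -68)]
  y [(-42.5, 91), (-27.0, -87), (4.5, -38), (29.5, 69), (42.5, -95)]
s  flange -y [(-24.5, 65), (-3.25, -40), (3.0, 43), (18.75, -62)]  +y [(-25.5, 73), (-5.0, -73), (2.0, 67), (8.5, -43)]
  x- -24 [(-25.25, 62), (-17.0, -56)]
  x- -12 [(-25.5, 60), (-16.75, -61)]
  x- 8 [(-25.75, 57), (-16.75, -63)]
  x- 20 [(-25.75, 65), (-16.0, -70)]
  y [(-39.0, 71), (-31.25, -61), (33.0, 54), (45.25, -81)]
```

View pics/m9.png

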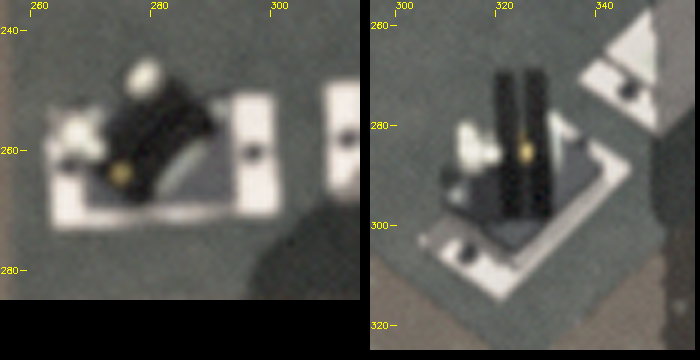

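```bash
python3 -m inch '[-2,2.5,30,0,0,0, -2,2.5,60,0,0,0, -2,2.5,82,0,0,0, -2,2.5,100,0,0,0, -2,2.5,107,0,0,0, -2,2.5,107,0,0,0, -2,2.5,107,0,0,0]' 0.08 40
python3 -m inch '[0,0,0,0,0,0, 0,0,0,0,0,0, 0,0,0,0,0,0, 0,0,0,0,0,0, 0,0,0,0,0,0, 0,0,0,0,0,0]' -1 40
python3 -m inch '[0,0,-15,0,0,0, 0,0,-45,0,0,0, 0,0,-80,0,0,0, 0,0,-110,0,0,0, 0,0,-110,0,0,0, 0,0,-110,0,0,0, 0,0,-110,0,0,0]'
python3 - <<'E'
from h import *
go(.4985,-.102,.138,92.1)
E
```

```text
t: 35.37
ee_pos: [0.4813, -0.4094, 0.0303]
tool_rot: [3.141, 0.0, 1.572]
contact_force: [0.6, 0.5, 0.5]
finger_gap: 0.0458
gripper_force: 0.0
t: 35.87
ee_pos: [0.482, -0.4104, 0.0315]
tool_rot: [3.139, 0.002, 1.572]
contact_force: [0.3, 1.0, 6.9]
finger_gap: 0.035
gripper_force: 41.1
t: 36.45
ee_pos: [0.4803, -0.4094, 0.139]
tool_rot: [-3.141, -0.0, 1.571]
contact_force: [-0.5, 0.1, -2.3]
finger_gap: 0.035
gripper_force: 40.8
t=36.45 [307.3  18.4   1.1] [-0.02 -0.02 -2.06]
```

```bash
python3 -m inch '[305.5,18.4,0,0,0,-2, 305.5,18.4,0,0,0,-2, 305.5,18.4,0,0,0,-2, 305.5,18.4,0,0,0,-2, 305.5,18.4,0,0,0,-2, 305.5,18.4,0,0,0,-2, 305.5,18.4,0,0,0,-2, 305.5,18.4,0,0,0,-2, 305.5,18.4,0,0,0,-2, 305.5,18.4,0,0,0,-2, 305.5,18.4,0,0,0,-2, 305.5,18.4,0,0,0,-2, 305.5,18.4,0,0,0,-2]'
python3 -m inch '[0,0,40,0,0,0, 0,0,75,0,0,0, 0,0,92,0,0,0, 0,0,98,0,0,0, 0,0,100,0,0,0, 0,0,100,0,0,0, 0,0,100,0,0,0]'
python3 - <<'E'
from h import *
go(.4985,-.1037,.034,92.1)
E
```

```text
t: 37.53
ee_pos: [0.4987, -0.1054, 0.1392]
tool_rot: [-3.141, 0.0, 1.605]
contact_force: [0.1, -0.2, -2.2]
finger_gap: 0.0356
gripper_force: 40.7
t: 38.12
ee_pos: [0.5004, -0.1048, 0.041]
tool_rot: [3.139, 0.001, 1.606]
contact_force: [-0.4, -0.0, -2.3]
finger_gap: 0.0352
gripper_force: 40.7
t=38.12 [ 1.2 -1.9  7. ] [ 0.16  0.05 -0.08]
```

```bash
python3 -m inch '[1,-1.5,2,0,0,0, 1,-1.5,4,0,0,0, 1,-1.5,5.5,0,0,0, 1,-1.5,6,0,0,0, 1,-1.5,6.5,0,0,0, 1,-1.5,6.5,0,0,0, 1,-1.5,6.5,0,0,0]'
python3 -m inch '[0,0,0,0,0,0, 0,0,0,0,0,0, 0,0,0,0,0,0, 0,0,0,0,0,0]' 0.08
python3 -m inch '[0,0,-30,0,0,0, 0,0,-60,0,0,0, 0,0,-90,0,0,0, 0,0,-115,0,0,0, 0,0,-115,0,0,0, -40,0,-115,0,0,0, -80,0,-115,0,0,0, -250,-10,-115,0,0,0, -250,-10,-115,0,0,0, -250,-10,-115,0,0,0, -250,-10,-115,0,0,0, -250,-10,-115,0,0,0, -250,-10,-115,0,0,0, -250,-10,-115,0,0,0, -250,-10,-115,0,0,0]'
python3 - <<'E'
from h import *
t=eyes.get_image("top"); s=eyes.get_image("scene");c=(.5003,-.1025);Y=2.2
for n,d in(("t",t),("s",s)):
  print(n," flange -y",edges(d,c,Y,.008,-40,-32,0,(-30,30))," +y",edges(d,c,Y,.008,32,40,0,(-30,30)))
  for u in(-24,-12,8,20):print("  x-",u,edges(d,c,Y,.008,u,u+4,0,(-30,-8)))
  print("  y",edges(d,c,Y,.008,-17,-12,1,(-52,52)))
crop(t,245,170,110,110,4,"a.png");crop(s,255,200,120,120,3,"b.png")
o=np.zeros((450,800,3),np.uint8);o[:440,:440]=cv2.imread("pics/a.png");o[:360,440:800]=cv2.imread("pics/b.png");cv2.imwrite("pics/m10.png",o)
E
```

```text
t: 38.7
ee_pos: [0.4982, -0.1033, 0.0354]
tool_rot: [3.139, 0.001, 1.607]
contact_force: [-5.0, 0.8, 16.8]
finger_gap: 0.0355
gripper_force: 43.2
t: 39.03
ee_pos: [0.4977, -0.1033, 0.0332]
tool_rot: [3.141, 0.0, 1.607]
contact_force: [0.7, 1.1, 0.1]
finger_gap: 0.0461
gripper_force: 0.0
t: 40.28
ee_pos: [0.4961, -0.352, 0.1476]
tool_rot: [-3.141, -0.001, 1.607]
contact_force: [-0.1, 0.3, -0.3]
finger_gap: 0.0463
gripper_force: 0.0
t  flange -y [(-22.75, 46), (-4.5, -36), (-2.25, -38), (4.5, 42), (22.75, -43)]  +y [(-23.0, 44), (-2.5, -38), (4.25, 35), (22.5, -44)]
  x- -24 []
  x- -12 []
  x- 8 [(-13.25, 32), (-10.75, 30)]
  x- 20 []
  y [(-42.75, 53), (-29.25, -48), (-11.0, -26), (2.25, 27), (25.0, 47), (42.75, -52)]
s  flange -y [(-25.5, 36)]  +y [(-26.25, 36), (-4.75, -41), (3.75, 38), (19.75, -44)]
  x- -24 [(-26.0, 40), (-20.0, -39)]
  x- -12 [(-25.5, 40), (-19.25, -39)]
  x- 8 [(-25.0, 38), (-20.25, -44)]
  x- 20 [(-25.5, 41), (-20.5, -32)]
  y [(-40.75, 31), (-34.75, -30), (23.5, 29), (46.0, -37)]
```

View pics/m10.png

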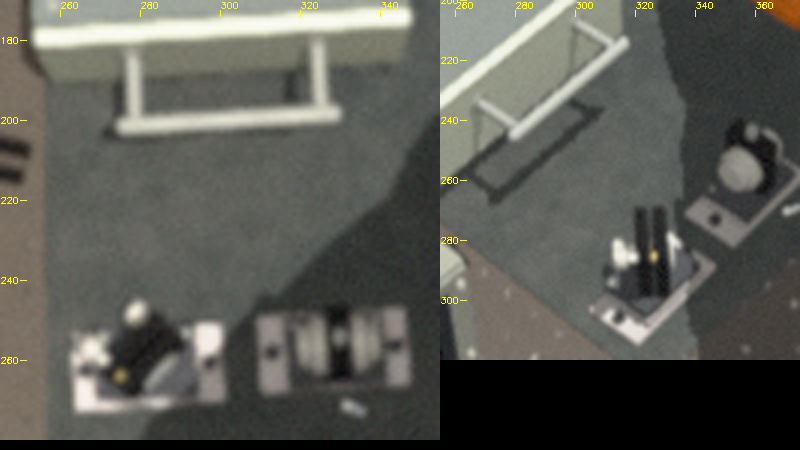

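```bash
python3 -m inch '[-200,-200,-60,0,0,0, -200,-200,-60,0,0,0, -200,-200,-60,0,0,0, -200,-200,-60,0,0,0, -200,-200,-60,0,0,0, -200,-200,-60,0,0,0, -200,-200,-60,0,0,0, -200,-200,-60,0,0,0, -200,-200,-60,0,0,0, -200,-200,-60,0,0,0]'
python3 - <<'E'
from h import *
t=eyes.get_image("top"); s=eyes.get_image("scene")
for nm,c,Y in(("obj",(.5003,-.1025),2.2),("mir",(.4934,.001),2.4),("lens",(.4078,.1925),3.3)):
 print(nm)
 for n,d in(("t",t),("s",s)):
  print(n," flange -y",edges(d,c,Y,.008,-40,-32,0,(-30,30))," +y",edges(d,c,Y,.008,32,40,0,(-30,30)))
  print("  x-",[edges(d,c,Y,.008,u,u+4,0,(-30,-8)) for u in(-24,-12,8,20)])
  print("  y",edges(d,c,Y,.008,-17,-12,1,(-52,52)))
E
```

```text
t: 41.22
ee_pos: [0.3042, -0.5595, 0.2081]
tool_rot: [3.141, -0.0, 1.607]
contact_force: [1.0, 0.5, 0.4]
finger_gap: 0.0465
gripper_force: 0.0
obj
t  flange -y [(-22.75, 77), (-2.25, -70), (4.5, 73), (22.75, -79)]  +y [(-22.75, 78), (-2.5, -68), (4.25, 63), (22.5, -79)]
  x- [[], [(-19.0, -34)], [(-13.25, 40), (-10.75, 40)], []]
  y [(-42.75, 90), (-29.25, -89), (-11.25, -40), (-8.75, -35), (4.5, 39), (27.25, 70), (42.75, -90)]
s  flange -y [(-24.5, 63), (-18.5, -33), (3.75, -25)]  +y [(-25.0, 64), (-5.25, -69), (3.0, 72), (20.5, -76)]
  x- [[(-25.0, 63), (-20.0, -76), (-9.25, -37)], [(-25.25, 58), (-20.75, -68), (-13.25, -30)], [(-25.5, 57), (-21.0, -71)], [(-25.5, 53), (-20.5, -58)]]
  y [(-40.75, 53), (-34.75, -50), (23.25, 31), (31.5, 58), (44.5, -72)]
mir
t  flange -y [(-22.5, 83), (-2.25, -60), (4.5, 63), (22.75, -80)]  +y [(-22.5, 78), (-4.25, -74), (4.5, 53), (18.25, -36), (20.5, -37)]
  x- [[(-23.0, 29), (-17.25, -30)], [(-23.25, 52), (-18.5, -52)], [(-24.0, 25), (-17.5, -63)], [(-23.5, 63), (-16.75, -67)]]
  y [(-42.5, 93), (-27.0, -84), (4.5, -36), (31.25, 68), (42.5, -98)
[... 285 characters left out ...]
, 52), (45.0, -75)]
lens
t  flange -y [(-21.75, 68), (-4.0, -56), (2.75, 57), (22.25, -60)]  +y [(-22.25, 62), (-2.75, -80), (4.0, 76), (21.75, -64)]
  x- [[], [], [(-24.25, 38), (-17.75, -95)], [(-23.0, 29), (-16.75, -71)]]
  y [(-49.25, 37), (-40.5, 30), (-27.25, -73), (-0.75, -38), (32.25, 76), (43.0, -82)]
s  flange -y [(-23.75, 57), (-5.75, -51), (-2.0, -43), (4.0, 70), (20.5, -54)]  +y [(-23.75, 77), (-5.0, -71), (3.5, 80), (20.0, -74)]
  x- [[(-24.25, 73), (-20.0, -94)], [(-24.25, 65), (-19.75, -84), (-13.5, -30)], [(-24.25, 72), (-20.25, -56), (-17.25, -49)], [(-24.0, 69), (-20.75, -37), (-17.0, -70)]]
  y [(-44.25, 63), (-29.25, -83), (-7.5, -30), (4.5, 25), (32.5, 78), (45.5, -95)]
```

```bash
python3 - <<'E'
from h import *
go(.4985,-.1033,.140,92)
E
```

```text
t=41.32 [447.9 210.8  68.3] [ 0.02 -0.03  0.17]
```

```bash
python3 -m inch '[448,211,68,0,0,0, 448,211,68,0,0,0, 448,211,68,0,0,0, 448,211,68,0,0,0, 448,211,68,0,0,0, 448,211,68,0,0,0, 448,211,68,0,0,0, 448,211,68,0,0,0, 448,211,68,0,0,0, 448,211,68,0,0,0, 448,211,68,0,0,0, 448,211,68,0,0,0, 448,211,68,0,0,0, 448,211,68,0,0,0, 448,211,68,0,0,0, 448,211,68,0,0,0]' 0.08 40
python3 - <<'E'
from h import *
go(.4985,-.1033,.0335,92)
E
```

```text
t: 42.65
ee_pos: [0.4981, -0.1055, 0.1402]
tool_rot: [3.141, 0.001, 1.606]
contact_force: [0.7, -0.1, 0.6]
finger_gap: 0.0462
gripper_force: 0.0
t=42.65 [  2.3   0.5 106.7] [0.01 0.04 0.04]
```

```bash
python3 -m inch '[1,0,30,0,0,0, 1,0,60,0,0,0, 1,0,85,0,0,0, 1,0,100,0,0,0, 1,0,106,0,0,0, 1,0,106,0,0,0, 1,0,106,0,0,0]' 0.08 40
python3 -m inch '[0,0,0,0,0,0, 0,0,0,0,0,0, 0,0,0,0,0,0, 0,0,0,0,0,0, 0,0,0,0,0,0]' -1 40
python3 -m inch '[0,0,-3,0,0,0, 0,0,-6,0,0,0, 0.7,1.5,-6,0,0,0, 0.7,1.5,-6,0,0,0, 0.7,1.5,-6,0,0,0, 0.7,1.5,-6,0,0,0]'
```

```text
t: 43.23
ee_pos: [0.4987, -0.1052, 0.0347]
tool_rot: [3.141, 0.001, 1.605]
contact_force: [1.4, -0.3, 0.4]
finger_gap: 0.0464
gripper_force: 0.0
t: 43.65
ee_pos: [0.4998, -0.1049, 0.0356]
tool_rot: [3.139, 0.002, 1.606]
contact_force: [-0.0, -2.4, 6.6]
finger_gap: 0.0353
gripper_force: 41.2
t: 44.15
ee_pos: [0.4998, -0.1033, 0.0399]
tool_rot: [-3.141, 0.0, 1.607]
contact_force: [-0.1, -0.6, -2.1]
finger_gap: 0.0357
gripper_force: 40.2
```

```bash
python3 -m inch '[0,0,2,0,0,0, 0,0,4,0,0,0, 0,0,5,0,0,0, 0,0,5,0,0,0, 0,0,5,0,0,0]'
python3 -m inch '[0,0,0,0,0,0, 0,0,0,0,0,0, 0,0,0,0,0,0, 0,0,0,0,0,0]' 0.08
python3 -m inch '[0,0,-30,0,0,0, 0,0,-60,0,0,0, 0,0,-90,0,0,0, 0,0,-115,0,0,0, 0,0,-115,0,0,0, -40,0,-115,0,0,0, -80,0,-115,0,0,0, -440,-200,-170,0,0,0, -440,-200,-170,0,0,0, -440,-200,-170,0,0,0, -440,-200,-170,0,0,0, -440,-200,-170,0,0,0, -440,-200,-170,0,0,0, -440,-200,-170,0,0,0, -440,-200,-170,0,0,0, -440,-200,-170,0,0,0, -440,-200,-170,0,0,0, -440,-200,-170,0,0,0, -440,-200,-170,0,0,0, -440,-200,-170,0,0,0]'
python3 - <<'E'
from h import *
t=eyes.get_image("top"); s=eyes.get_image("scene")
for nm,c,Y in(("obj",(.5003,-.1025),2.2),):
 for n,d in(("t",t),("s",s)):
  print(n,"  x-",[edges(d,c,Y,.008,u,u+4,0,(-30,-8)) for u in(-24,-12,8,20)])
  print("  y",edges(d,c,Y,.008,-17,-12,1,(-52,52)))
print(tri(t,(276.2,0),s,(0,0)) if 0 else "")
E
```

```text
t: 44.57
ee_pos: [0.4999, -0.1035, 0.0356]
tool_rot: [3.141, 0.0, 1.606]
contact_force: [-2.4, 1.0, 4.9]
finger_gap: 0.0352
gripper_force: 41.1
t: 44.9
ee_pos: [0.5001, -0.1035, 0.0351]
tool_rot: [3.141, 0.0, 1.606]
contact_force: [-0.2, -0.0, -0.0]
finger_gap: 0.0463
gripper_force: 0.0
t: 46.57
ee_pos: [0.3155, -0.5498, 0.2042]
tool_rot: [3.142, -0.001, 1.606]
contact_force: [-0.8, -0.5, -0.3]
finger_gap: 0.0462
gripper_force: 0.0
t   x- [[(-23.5, 34), (-17.5, -38)], [(-23.25, 25), (-18.5, -29), (-10.0, 29)], [(-24.25, 42), (-17.75, -51), (-10.75, 57)], [(-23.25, 32), (-17.0, -30)]]
  y [(-42.75, 91), (-27.0, -75), (-8.75, -33), (29.5, 72), (42.75, -94)]
s   x- [[(-25.0, 63), (-20.25, -53)], [(-25.0, 65), (-20.0, -51), (-10.75, -32)], [(-25.0, 59), (-18.5, -48)], [(-25.5, 54), (-19.25, -57)]]
  y [(-40.0, 63), (-33.0, -61), (25.25, 26), (31.5, 60), (44.5, -70)]
```

```bash
python3 -c "
from h import *
t=eyes.get_image('top');print(onplane(t,(274.5,201.5),.072),onplane(t,(328,198.3),.072))
print(manip.finish_job())"
```

```text
[0.61484276 0.01067217 0.072     ] [ 0.61949604 -0.10448998  0.072     ]
the job is handed in; nothing more can be done
None
```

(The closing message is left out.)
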